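# Index a keyed wheel over its locking key and press it home

### The arm

A 6-joint arm with a two-finger parallel gripper is mounted at the origin on the work surface; the furniture and walls round the work are solid. World frame = base frame: x ahead of the robot, y to its left, z up, the work surface at z = 0. Lengths are in mm, angles in rad, forces in N, time in s.
With the tool pointing down it reaches from about 400 to 925 mm from the base axis. Payload 12.5 kg.
Tool frame: the origin (TCP) lies midway between the tips of the shut fingers; the grasp point (between the pads) lies 19 mm behind it; z points along the fingers, y is the direction in which the jaws open and shut (so a half turn about z gives the same grasp; the last joint's range is limited). The gripper opens to 95 mm and grips with 3 to 60 N. Pads are 20 mm wide; open, the fingers measure 119 mm over their backs; the gripper's body (75 mm by 180 mm) begins 59 mm behind the grasp point.
Start: joints at [1.196, 0.491, 1.559, -0, 1.092, -0.106], TCP at [165.968, 602.582, 181.061] pointing down, gripper open.
Joint ranges: [-3.1, 3.1], [-0.84, 2.19], [0.05, 2.79], [-1.13, 4.28], [0.06, 2.93], [-2.69, 2.69]. Speed limits (rad/s): [2.22, 2.22, 2.79, 3.14, 3.14, 3.14].

### API

Orientations are given as [roll, pitch, yaw] about the fixed x, y, z axes, in that order (R = Rz(yaw) Ry(pitch) Rx(roll)).
In Python, from cell import env gives the robot as it stands.
- The arm moves only by the tool drive_tool, never from a script. Its argument "increments" is a list of rows, each a list of 2 entries, a list of its own where there are three numbers: the shift along the tool's x, y, z as a fraction of full scale, then the turn, a rotation vector about the tool's x, y, z as a fraction of full scale. In form: [[[x, y, z], [ax, ay, az]], ...]. A call has 1 to 5 rows; each row shifts and turns the commanded pose from where the row before left it, along the tool's axes as they then stand; what a row does not reach is not made up. Full scale, the value 1, is 30 mm for a shift and 0.08 rad for a turn. A row lasts 1/12 s, in which the tool goes at most 41.7 mm and 7.16 degrees, less where a joint would pass 70% of its speed; a pose out of reach is approached as far as the arm can. A call with a number of a shift or a turn outside -1 to 1 is refused whole. A call with a gripper value outside its range is refused whole. "jaw" is the opening, from -1 (shut) to 1 (fully open), so that 0 is half open, set as the call begins (left out, the last holds). The fingers move at their own pace and stop on an object; the grip force is fixed at half the most. Time passes only in rows, so rows that do not move let the fingers close. It gives the time, the measured TCP pose, the force and the opening at its end, in the units of the state.
- env.state(): the state, without advancing time (a new reading comes with each control period).
- env.read_camera(name): name is "scene" or "top" or "wrist"; returns a dict with "pixels" (400x640x3 uint8, blue, green, red), "vertical_fov" (degrees; the focal length in pixels is half the picture's height over the tangent of half this angle, whatever the lens; pixels are square), "cx", "cy" (the principal point, pixels), "world_to_cam" (4x4, takes a point from world to camera coordinates). Camera axes: x right, y down, z forward; pixel columns grow to the right and rows downward; lengths in mm; the calibration is good to about 2 mm. The wrist camera is an equidistant fisheye: a pixel r from the principal point sees the ray r / f radians off the axis. A picture is of the moment at which its call begins. There is no depth.
- env.job_done(): hands the job in, once; it reports no verdict.
Trained networks look in a picture, given as the dict that the camera call returned (one of the last four; its "shot" number tells which), for a name from the list of things; names that differ only in an ending like _2 or _b are one class to them, and where a whole thing is asked for, a point or a joint stands for the part that bears it (a point fixed in the world has none). Each returns a list of dicts, best first, with "score" (0 to 1); they miss things now and then, are a little off and sometimes report something else, mostly with a low value. They report only what shows in the picture. A call takes as long as a camera call. They do not tell look-alikes from the thing itself.
- env.boxes_of(target, picture): "point" ([x, y, z] in mm, in world coordinates, good to about 4 mm: the middle of the surface that is visible of it).
- env.tip_of(target, picture): "point" ([x, y, z] in mm, in world coordinates, good to about 4 mm: a listed point, or the origin of a listed thing).
The state is a dict: "t": time; "joints": joint angles; "qvel": joint speeds; "tau": joint torques, N m; "eef_pos": TCP position; "tcp_rot": TCP orientation; "ft_force": force on the tool from outside, world axes, zero at the start; "moment": the same for the moment, N m; "opening": opening from 0.0 (shut) to 1.0 (fully open).
Only numpy, scipy, OpenCV 4.12 (cv2) and the standard library are available. Lean on these libraries where they do the work, as an engineer would, in place of code of your own. Each camera call takes 0.05 s, during which the arm holds its last target.

### The job

The notched wheel of the indexing fixture sits raised on its spindle, with its notch away from the red locking key. With closed fingers, push one of the wheel's black ribs round, either way, until the notch in the rim stands over the key, then press down gently on the middle of the wheel until it is seated fully home over the key. Only push and press: do not pinch, lift or force the wheel, and leave the nut, bolt and punch beside the fixture where they lie.

Things in the scene. Friction and masses are not known exactly. Their poses are not given: they have to be found in the camera images.
- wheel: Grey steel disc, 130 mm in diameter, 12 mm thick, level, on a vertical spindle. Origin: centre of its underside; x axis towards the notch, z up. The notch is a slot 15 mm wide cut 20 mm in from the rim, right through, with a red stripe on each side. It turns both ways by more than half a turn against a light drag (about 2 N at a rib) and stays where it is left.
- rib (a point): Top of one of three black radial ribs, 42 mm from the axis. The ribs stand on the disc at 60, 180 (this one) and 300 degrees from the notch; each is 12 mm wide, runs from 17 to 57 mm from the axis and stands 18 mm above the disc's top face. Push a rib on its flank.
- hub_top (a point): Centre of the hub's flat top, on the wheel's axis: the place to press. The hub is round, 38 mm in diameter (34 at the top), and stands 22 mm above the disc's top face; its top is 34 mm above the disc's underside, 62 mm above the table while the wheel is raised, 52 mm when seated.
- notch (a point): The middle of the notch, 57 mm from the wheel's axis, level with the disc's underside. It turns with the wheel.
- key (a point): Top of the red locking key, 57 mm from the wheel's axis, 26 mm above the table: a fixed radial bar 10 mm wide with a half-round top, from 49 to 83 mm from the axis, so its outer end shows beyond the rim. It stands on the fixed grey base, 180 (along the key) x 150 x 16 mm. The notch has 2.5 mm play to each side; the round top guides it in from about 4 mm off.
- seat (a joint): How far the wheel is pressed down its spindle, in m: 0 at the start (raised, underside 2 mm above the key's top), 0.010 seated fully home. It stops at 0.002 to 0.004 if the notch is not over the key; negative when lifted. A push fit: it needs about 5 to 6 N all the way and stays where it is left.
- nut_a: Loose steel hex nut, 24 x 27 x 13 mm, on the table beside the fixture. Leave it alone. Origin: centre of its underside.
- bolt_a: Loose steel hex bolt, 28 x 62 x 25 mm, lying on the table beside the fixture. Leave it alone. Origin: underside, middle of its length.
- punch_a: Loose centre punch, black and steel, 113 mm long and 10 mm thick, lying on the table beside the fixture. Leave it alone. Origin: underside, middle of its length.
Things that resemble listed ones, but are neither listed nor needed, are in the scene too. What is shaped like the part that bears wheel but yellow is not meant.

How it is judged (in metres and radians):
At the end, for the whole second after the job is handed in: The wheel is pressed down at least 8 of its 10 mm, its notch over the key within 5 mm, at rest; nut, bolt and punch within 15 mm of where they lay (value of joint seat above 0.008 m and horizontal distance between notch and key below 0.005 m and angular speed of wheel below 0.05 rad/s and distance of each of nut_a, bolt_a, punch_a from where it was at the start of the episode below 0.015 m); the robot touches nothing.
It fails at once if the wheel is lifted on its spindle by more than 3 mm (value of joint seat below -0.003 m).
It fails at once if the wheel is squeezed or forced (more than 40 N between fingers and wheel) (contact force between the fingers and wheel above 40 N).
It fails at once if the nut, bolt or punch is knocked away (more than 15 mm) (distance of any of nut_a, bolt_a, punch_a from where it was at the start of the episode above 0.015 m).
It also fails if it takes over 45 s, if anything falls off the work surface, if the arm or the gripper's body presses on something with over 40 N, if the wrist force passes 120 N, or if a joint passes its speed limit or range.

## Working session

There is one attempt and no reset: what is moved stays moved. The work goes in short steps, Python scripts to look and compute and a tool call to move; the robot and the scene stay as the last step left them, time stands still between calls to the robot, and variables do not carry over. Pictures are saved under pics/ and viewed, and the job is handed in when it is done.

Besides the shell and the picture viewer there is one more tool, called after "Call:" by a JSON object that holds its "op" and its "data". drive_tool: Moves the arm, as the interface text tells. Its arguments: {"type":"object","properties":{"increments":{"type":"array","items":{"type":"array"}},"jaw":{"type":"number"}},"required":["increments"]}

```bash
mkdir -p pics; ls
python3 - <<'E'
from cell import env
import cv2
s=env.state(); print({k:(v if not hasattr(v,'tolist') else v.tolist()) for k,v in s.items()})
for n in ("scene","top"):
    p=env.read_camera(n); cv2.imwrite(f"pics/{n}0.png",p["pixels"])
    print(n,p["vertical_fov"],p["shot"])
    for t in ("wheel","hub_top","notch","key","rib","nut_a","bolt_a","punch_a"):
        print(t,[( [round(float(x)) for x in d["point"]],round(d["score"],2)) for d in env.tip_of(t,p)][:5])
E
```

```text
pics
{'t': 0.0, 'joints': [1.1964207312458444, 0.4915641763818446, 1.5594662039788314, -2.69013210602995e-05, 1.0917168068525878, -0.10562665221571957], 'qvel': [-0.0015517071951452845, -0.000557116862203782, -6.853471096971603e-07, 0.00020939349881664738, -0.0005331454804496012, 0.0014523591864476165], 'tau': [0.0009865157335298136, -61.26621723175049, -25.817214846611023, 0.06917719496414065, 0.04836004343815148, -9.502633474767208e-05], 'eef_pos': [165.84573855181554, 602.2873488183071, 180.4531406784088], 'tcp_rot': [-3.1404420389865466, -9.799741516780536e-05, 2.8728560681594972], 'ft_force': [-0.5946712107584188, -0.2414158862415079, 0.7491933547483339], 'moment': [0.0018771132374347979, 0.019042449882619644, -0.0673772474373946], 'opening': 0.9995272544043111}
scene 45.650114213455176 1
wheel [([563, 278, 26], 0.87), ([578, -30, 24], 0.61)]
hub_top [([578, -32, 62], 0.96), ([564, 278, 62], 0.86)]
notch [([563, -86, 28], 0.79), ([622, 287, 31], 0.62)]
key [([631, -15, 27], 0.69), ([621, 287, 28], 0.62)]
rib [([527, 265, 60], 0.95), ([586, 9, 61], 0.77)]
nut_a [([549, -153, 0], 0.71), ([674, -160, -1], 0.69)]
bolt_a [([676, -160, 2], 0.91)]
punch_a [([559, 89, 1], 0.61)]
top 49.458971874802735 2
wheel [([572, -28, 31], 0.96), ([564, 275, 26], 0.64)]
hub_top [([574, -28, 62], 0.96), ([565, 274, 64], 0.79), ([552, 89, -1], 0.32)]
notch [([565, -82, 30], 0.81), ([621, 287, 30], 0.8)]
key [([620, 289, 26], 0.98), ([628, -18, 24], 0.75)]
rib [([586, 12, 58], 0.9), ([524, 263, 54], 0.59)]
nut_a [([552, -152, 1], 0.55)]
bolt_a [([677, -161, 0], 0.74)]
punch_a [([554, 88, -3], 0.62)]
```

View pics/scene0.png

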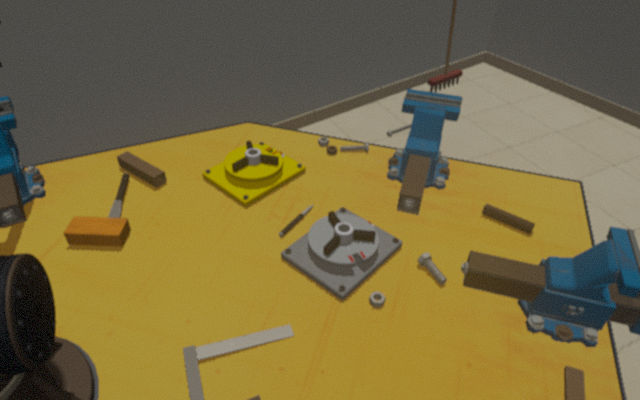

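View pics/top0.png

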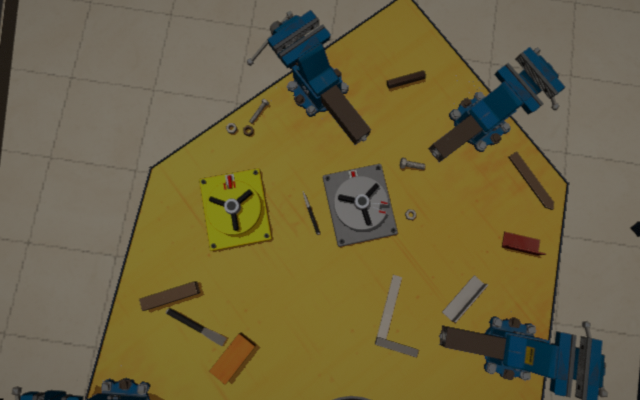

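The grey fixture at top (362,202) / scene (343,232) is the one meant. The yellow one at top (232,206) / scene (252,158) is the look-alike ruled out by the task. I'll confirm in an enlarged crop and fit the geometry.

```bash
cat > h.py <<'E'
import numpy as np, cv2
from cell import env
def f(p): return 200/np.tan(np.radians(p["vertical_fov"])/2)
def proj(p,P):
    T=np.array(p["world_to_cam"]);q=T[:3,:3]@np.array(P,float)+T[:3,3]
    return np.array([p["cx"]+f(p)*q[0]/q[2],p["cy"]+f(p)*q[1]/q[2]])
def unproj(p,uv,z,fish=False):
    T=np.array(p["world_to_cam"]);R=T[:3,:3];c=-R.T@T[:3,3]
    a,b=(uv[0]-p["cx"])/f(p),(uv[1]-p["cy"])/f(p)
    if fish:
        r=np.hypot(a,b)+1e-9; d=np.array([a/r*np.sin(r),b/r*np.sin(r),np.cos(r)])
    else: d=np.array([a,b,1.])
    d=R.T@d
    return c+d*(z-c[2])/d[2]
def st():
    s=env.state();print("t %.2f"%s["t"],"tcp",np.round(s["eef_pos"],1),"rot",np.round(s["tcp_rot"],3),"F",np.round(s["ft_force"],1),"j",np.round(s["joints"],2),"open %.2f"%s["opening"]);return s
def plan(s,P,yaw,nrow=None):
    "rows in tool axes from the present pose to P,yaw"
    p=np.array(s["eef_pos"],float);y=s["tcp_rot"][2]
    dy=(yaw-y+np.pi)%(2*np.pi)-np.pi
    d=np.array(P)-p
    n=nrow or int(np.ceil(max(np.linalg.norm(d)/29,abs(dy)/.079)))
    out=[]
    for i in range(n):
        c,sn=np.cos(y),np.sin(y);w=d/n
        t=np.array([c*w[0]+sn*w[1],sn*w[0]-c*w[1],-w[2]])/30
        out.append([np.round(t,2).tolist(),[0,0,round(-dy/n/.08,2)]]);y+=dy/n
    print(out)
E
python3 - <<'E'
from h import *
p=env.read_camera("top"); im=p["pixels"]
c=cv2.resize(im[150:260,310:430],None,fx=5,fy=5,interpolation=cv2.INTER_CUBIC);cv2.imwrite("pics/crop0.png",c)
w=env.read_camera("wrist");cv2.imwrite("pics/w0.png",w["pixels"])
for uv,z in [((362,202),62),((365,140),100),((435,158),100),((100,390),100)]: print(uv,unproj(p,uv,z).round())
T=np.array(p["world_to_cam"]);print((-T[:3,:3].T@T[:3,3]).round())
E
```

```text
(362, 202) [573. -30.  62.]
(365, 140) [711. -36. 100.]
(435, 158) [ 668. -196.  100.]
(100, 390) [175. 527. 100.]
[ 409.   89. 1059.]
```

View pics/crop0.png

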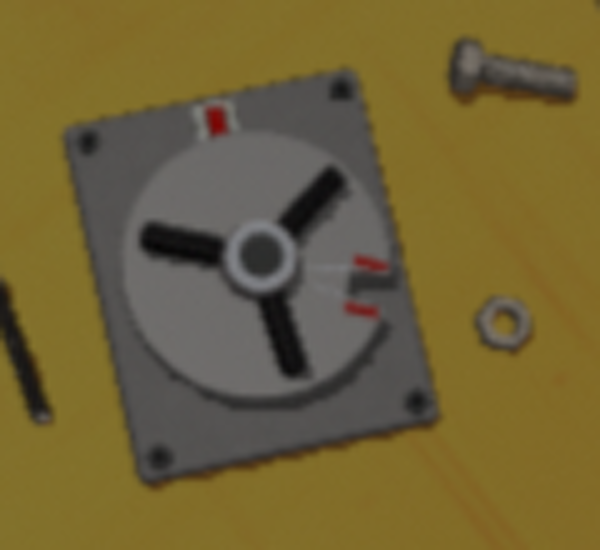

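View pics/w0.png

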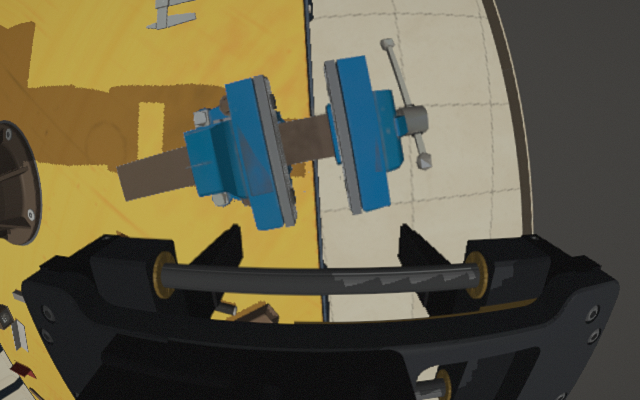

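The crop confirms it: grey wheel, hub at crop (260,255), notch between red stripes at crop (370,285), i.e. about 100° CW of +x, key at crop (217,121) beyond the rim. The wrist view shows a vise near the arm's start, so I lift first.

Call:
{"op": "drive_tool", "data": {"increments": [[[0, 0, -1], [0, 0, 0]], [[0, 0, -1], [0, 0, 0]], [[0, 0, -1], [0, 0, 0]], [[0, 0, -0.5], [0, 0, 0]]], "jaw": -1}}

```text
t: 1.33
eef_pos: [166.2, 603.3, 289.8]
tcp_rot: [3.137, 0.0, 2.873]
ft_force: [-0.3, -0.3, 0.3]
opening: 0.776
```

Run:
```python
from h import *
s=st(); plan(s,[480,-30,260],1.57)
w=env.read_camera("wrist")
T=np.array(w["world_to_cam"]);print("cam",(-T[:3,:3].T@T[:3,3]).round(),"axis",T[2,:3].round(2),"x",T[0,:3].round(2),w["vertical_fov"],w["cx"],w["cy"])
```

```text
t 1.33 tcp [166.2 603.3 289.8] rot [3.137 0.    2.873] F [-0.3 -0.3  0.3] j [ 1.2   0.41  1.41  0.    1.32 -0.11] open 0.78
[[[-0.63, -0.7, 0.04], [0, 0, np.float64(0.65)]], [[-0.66, -0.67, 0.04], [0, 0, np.float64(0.65)]], [[-0.7, -0.63, 0.04], [0, 0, np.float64(0.65)]], [[-0.73, -0.6, 0.04], [0, 0, np.float64(0.65)]], [[-0.76, -0.56, 0.04], [0, 0, np.float64(0.65)]], [[-0.79, -0.52, 0.04], [0, 0, np.float64(0.65)]], [[-0.81, -0.48, 0.04], [0, 0, np.float64(0.65)]], [[-0.84, -0.43, 0.04], [0, 0, np.float64(0.65)]], [[-0.86, -0.39, 0.04], [0, 0, np.float64(0.65)]], [[-0.88, -0.34, 0.04], [0, 0, np.float64(0.65)]], [[-0.89, -0.3, 0.04], [0, 0, np.float64(0.65)]], [[-0.91, -0.25, 0.04], [0, 0, np.float64(0.65)]], [[-0.92, -0.2, 0.04], [0, 0, np.float64(0.65)]], [[-0.93, -0.15, 0.04], [0, 0, np.float64(0.65)]], [[-0.94, -0.11, 0.04], [0, 0, np.float64(0.65)]], [[-0.94, -0.06, 0.04], [0, 0, np.float64(0.65)]], [[-0.94, -0.01, 0.04], [0, 0, np.float64(0.65)]], [[-0.94, 0.04, 0.04], [0, 0, np.float64(0.65)]], [[-0.94, 0.09, 0.04], [0, 0, np.float64(0.65)]], [[-0.93, 0.14, 0.04], [0, 0, np.float64(0.65)]], [[-0.92, 0.19, 0.04], [0, 0, np.float64(0.65)]], [[-0.91, 0.24, 0.04], [0, 0, np.float64(0.65)]], [[-0.9, 0.28, 0.04], [0, 0, np.float64(0.65)]], [[-0.88, 0.33, 0.04], [0, 0, np.float64(0.65)]], [[-0.86, 0.37, 0.04], [0, 0, np.float64(0.65)]]]
cam [ 96. 622. 496.] axis [ 0.25 -0.06 -0.97] x [0.26 0.96 0.  ] 65.70646984690485 319.921414108889 199.03908257560715
```

Call:
{"op": "drive_tool", "data": {"increments": [[[-0.63, -0.7, 0.04], [0, 0, 0.65]], [[-0.66, -0.67, 0.04], [0, 0, 0.65]], [[-0.7, -0.63, 0.04], [0, 0, 0.65]], [[-0.73, -0.6, 0.04], [0, 0, 0.65]], [[-0.76, -0.56, 0.04], [0, 0, 0.65]]]}}

```text
t: 1.8
eef_pos: [229.0, 474.6, 279.6]
tcp_rot: [-3.141, -0.0, 2.611]
ft_force: [0.8, 0.3, 0.4]
opening: 0.383
```

Call:
{"op": "drive_tool", "data": {"increments": [[[-0.79, -0.52, 0.04], [0, 0, 0.65]], [[-0.81, -0.48, 0.04], [0, 0, 0.65]], [[-0.84, -0.43, 0.04], [0, 0, 0.65]], [[-0.86, -0.39, 0.04], [0, 0, 0.65]], [[-0.88, -0.34, 0.04], [0, 0, 0.65]]]}}

```text
t: 2.22
eef_pos: [292.0, 347.8, 273.7]
tcp_rot: [-3.142, -0.0, 2.35]
ft_force: [0.7, 0.4, -0.0]
opening: 0.038
```

Call:
{"op": "drive_tool", "data": {"increments": [[[-0.89, -0.3, 0.04], [0, 0, 0.65]], [[-0.91, -0.25, 0.04], [0, 0, 0.65]], [[-0.92, -0.2, 0.04], [0, 0, 0.65]], [[-0.93, -0.15, 0.04], [0, 0, 0.65]], [[-0.94, -0.11, 0.04], [0, 0, 0.65]]]}}

```text
t: 2.63
eef_pos: [355.0, 221.2, 267.8]
tcp_rot: [3.141, -0.0, 2.09]
ft_force: [-0.2, -0.2, 0.1]
opening: 0.005
```

Call:
{"op": "drive_tool", "data": {"increments": [[[-0.94, -0.06, 0.04], [0, 0, 0.65]], [[-0.94, -0.01, 0.04], [0, 0, 0.65]], [[-0.94, 0.04, 0.04], [0, 0, 0.65]], [[-0.94, 0.09, 0.04], [0, 0, 0.65]], [[-0.93, 0.14, 0.04], [0, 0, 0.65]]]}}

```text
t: 3.05
eef_pos: [417.7, 94.6, 261.8]
tcp_rot: [3.142, -0.0, 1.83]
ft_force: [-0.9, 1.0, -0.8]
opening: 0.005
```

Run:
```python
from h import *
s=st(); plan(s,[480,-30,260],1.57)
```

```text
t 3.05 tcp [417.7  94.6 261.8] rot [ 3.142 -0.     1.83 ] F [-0.9  1.  -0.8] j [ 0.07  0.12  1.89  0.    1.14 -0.19] open 0.00
[[[-0.91, 0.19, 0.01], [0, 0, np.float64(0.65)]], [[-0.9, 0.24, 0.01], [0, 0, np.float64(0.65)]], [[-0.89, 0.28, 0.01], [0, 0, np.float64(0.65)]], [[-0.87, 0.33, 0.01], [0, 0, np.float64(0.65)]], [[-0.85, 0.37, 0.01], [0, 0, np.float64(0.65)]]]
```

Call:
{"op": "drive_tool", "data": {"increments": [[[-0.91, 0.19, 0.01], [0, 0, 0.65]], [[-0.9, 0.24, 0.01], [0, 0, 0.65]], [[-0.89, 0.28, 0.01], [0, 0, 0.65]], [[-0.87, 0.33, 0.01], [0, 0, 0.65]], [[-0.85, 0.37, 0.01], [0, 0, 0.65]]]}}

```text
t: 3.47
eef_pos: [480.6, -30.0, 260.2]
tcp_rot: [-3.141, -0.0, 1.57]
ft_force: [0.0, 0.7, 0.6]
opening: 0.003
```

Run:
```python
from h import *
s=st()
w=env.read_camera("wrist");cv2.imwrite("pics/w1.png",w["pixels"])
for t in ("wheel","hub_top","notch","key","rib"):
    print(t,[( [round(float(x),1) for x in d["point"]],round(d["score"],2)) for d in env.tip_of(t,w)][:5])
```

```text
t 3.47 tcp [480.6 -30.  260.2] rot [-3.141 -0.     1.57 ] F [0.  0.7 0.6] j [-0.2   0.2   1.78  0.    1.15 -0.2 ] open 0.00
wheel [([575.3, -28.9, 23.7], 0.98)]
hub_top [([575.8, -26.8, 59.0], 0.74)]
notch [([562.7, -87.3, 27.5], 0.67)]
key [([629.0, -16.1, 24.5], 0.56)]
rib [([579.9, 12.6, 55.1], 0.59)]
```

View pics/w1.png

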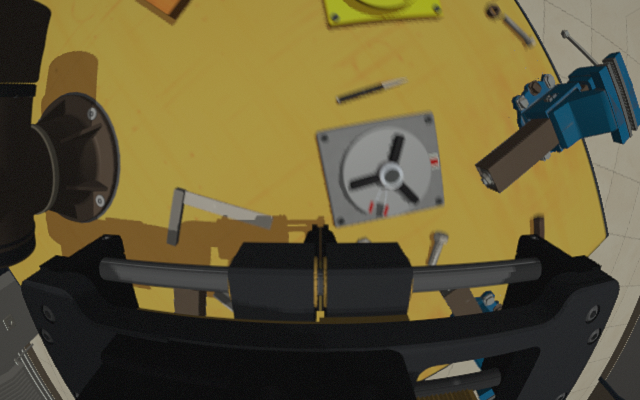

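The wrist view shows the hub at (391,175), the notch with red stripes at (378,210), the red key at (433,160), and ribs ending near (397,143), (357,183) and (410,203). Next I measure the angles by segmenting the red.

```bash
cat >> h.py <<'E'
def red(im,box):
    b,g,r=[im[...,i].astype(int) for i in range(3)]
    m=((r>90)&(r-g>60)&(r-b>50)).astype(np.uint8)
    x0,y0,x1,y1=box; k=np.zeros_like(m);k[y0:y1,x0:x1]=m[y0:y1,x0:x1]
    n,l,s,c=cv2.connectedComponentsWithStats(k)
    return [(c[i],s[i,4]) for i in range(1,n) if s[i,4]>=4]
def angles(p,box,fish,C,zw=40):
    for c,a in red(p["pixels"],box):
        for z in (zw,26):
            P=unproj(p,c,z,fish);d=P[:2]-C[:2]
            print(c.round(1),a,"z",z,P[:2].round(1),"r %.1f ang %.1f"%(np.hypot(*d),np.degrees(np.arctan2(d[1],d[0]))))
E
python3 - <<'E'
from h import *
w=env.read_camera("wrist");t=env.read_camera("top")
print(unproj(w,(391,175),62,True).round(1),unproj(t,(362,201.5),62).round(1))
C=np.array([575.5,-29])
print("w");angles(w,(310,110,450,230),True,C)
print("t");angles(t,(320,160,400,250),False,C)
c=cv2.resize(w["pixels"][100:235,310:455],None,fx=5,fy=5,interpolation=cv2.INTER_CUBIC);cv2.imwrite("pics/crop1.png",c)
E
```

```text
[575.4 -28.5  62. ] [573.8 -30.1  62. ]
w
[433.6 160.6] 40 z 40 [644.2 -10. ] r 71.3 ang 15.5
[433.6 160.6] 40 z 26 [649.6 -11.8] r 76.1 ang 13.1
[370.4 206.3] 29 z 40 [552.7 -78.9] r 54.8 ang -114.5
[370.4 206.3] 29 z 26 [555.2 -82.9] r 57.6 ang -110.7
[385.3 209.7] 29 z 40 [575.2 -83.9] r 54.9 ang -90.3
[385.3 209.7] 29 z 26 [578.4 -88.1] r 59.2 ang -87.2
t
[353. 174.] 15 z 40 [644.7 -12.6] r 71.1 ang 13.4
[353. 174.] 15 z 26 [648. -14.] r 74.0 ang 11.7
```

View pics/crop1.png

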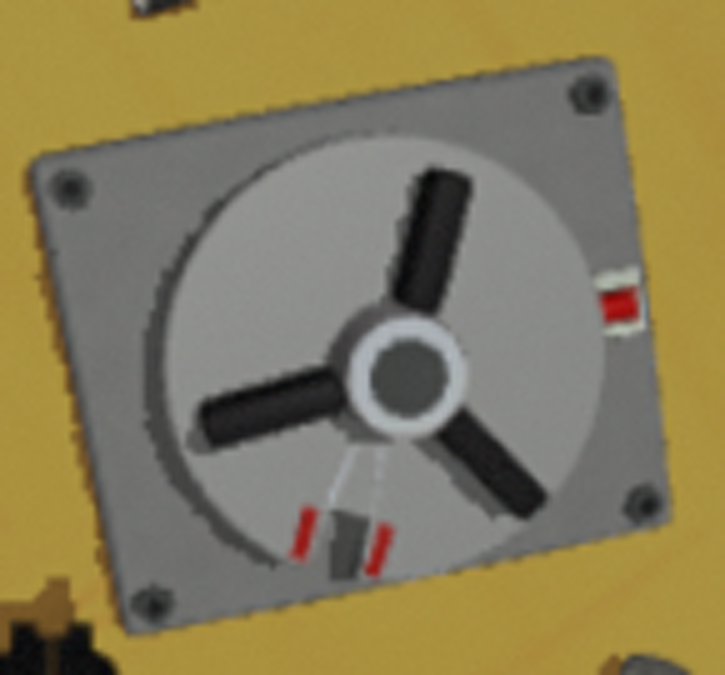

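Run:
```python
from h import *
s=st(); plan(s,[526,-13,100],1.703,7)
s=dict(eef_pos=[526,-13,100],tcp_rot=[0,0,1.703]); plan(s,[526,-13,46],1.703,3)
C=np.array([575,-29]);th=np.radians(197.6);u=np.array([np.cos(th),np.sin(th)]);v=np.array([-u[1],u[0]])
print(C+42*u-18*v, C+42*u-30*v)
```

```text
t 3.87 tcp [479.9 -27.7 260.6] rot [ 3.141 -0.     1.574] F [-0.5 -0.4 -0.6] j [-0.2   0.2   1.78  0.    1.15 -0.2 ] open -0.00
[[[0.07, 0.22, 0.76], [0, 0, np.float64(-0.23)]], [[0.07, 0.22, 0.76], [0, 0, np.float64(-0.23)]], [[0.06, 0.22, 0.76], [0, 0, np.float64(-0.23)]], [[0.06, 0.22, 0.76], [0, 0, np.float64(-0.23)]], [[0.05, 0.22, 0.76], [0, 0, np.float64(-0.23)]], [[0.05, 0.23, 0.76], [0, 0, np.float64(-0.23)]], [[0.04, 0.23, 0.76], [0, 0, np.float64(-0.23)]]]
[[[0.0, 0.0, 0.6], [0, 0, -0.0]], [[0.0, 0.0, 0.6], [0, 0, -0.0]], [[0.0, 0.0, 0.6], [0, 0, -0.0]]]
[529.52333392 -24.54210339] [525.89489523 -13.10381538]
```

Call:
{"op": "drive_tool", "data": {"increments": [[[0.07, 0.22, 0.76], [0, 0, -0.23]], [[0.07, 0.22, 0.76], [0, 0, -0.23]], [[0.06, 0.22, 0.76], [0, 0, -0.23]], [[0.06, 0.22, 0.76], [0, 0, -0.23]]]}}

```text
t: 4.2
eef_pos: [506.5, -19.1, 168.7]
tcp_rot: [3.141, 0.0, 1.649]
ft_force: [-0.9, -1.1, -0.4]
opening: 0.002
```

Call:
{"op": "drive_tool", "data": {"increments": [[[0.05, 0.22, 0.76], [0, 0, -0.23]], [[0.05, 0.23, 0.76], [0, 0, -0.23]], [[0.04, 0.23, 0.76], [0, 0, -0.23]], [[0, 0, 0], [0, 0, 0]]]}}

```text
t: 4.53
eef_pos: [525.3, -12.7, 97.7]
tcp_rot: [-3.137, -0.001, 1.704]
ft_force: [-1.0, -0.0, -0.3]
opening: 0.0
```

Run:
```python
from h import *
s=st(); plan(s,[526,-13,46],1.703,4)
w=env.read_camera("wrist");t=env.read_camera("scene")
c=cv2.resize(w["pixels"][60:320,170:500],None,fx=2.2,fy=2.2);cv2.imwrite("pics/w2.png",c)
c=cv2.resize(t["pixels"][150:310,230:430],None,fx=3.5,fy=3.5);cv2.imwrite("pics/s2.png",c)
st()
```

```text
t 4.53 tcp [525.3 -12.7  97.7] rot [-3.137e+00 -1.000e-03  1.704e+00] F [-1.  -0.  -0.3] j [-0.15  0.46  1.89  0.    0.8  -0.28] open 0.00
[[[-0.0, 0.01, 0.43], [0, 0, np.float64(0.0)]], [[-0.0, 0.01, 0.43], [0, 0, np.float64(0.0)]], [[-0.0, 0.01, 0.43], [0, 0, np.float64(0.0)]], [[-0.0, 0.01, 0.43], [0, 0, np.float64(0.0)]]]
t 4.63 tcp [526.  -13.3 101.1] rot [-3.14  -0.     1.702] F [ 0.7 -0.2 -0.2] j [-0.15  0.45  1.89  0.    0.8  -0.28] open 0.00
```

View pics/w2.png

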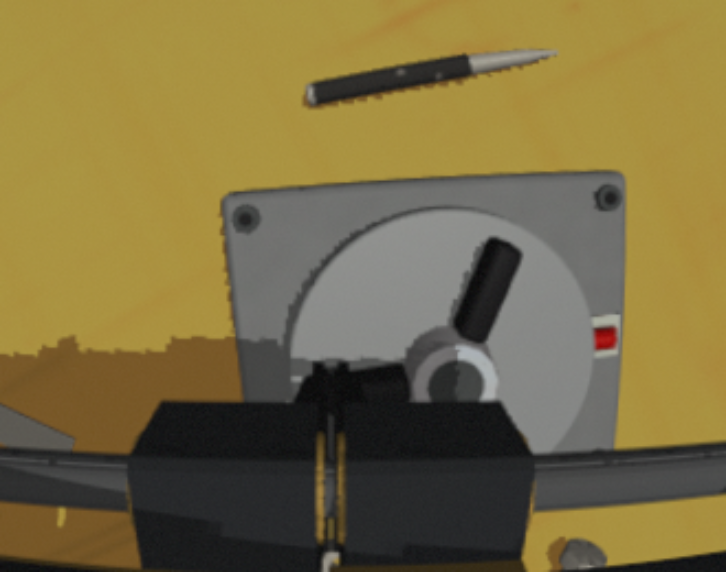

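View pics/s2.png

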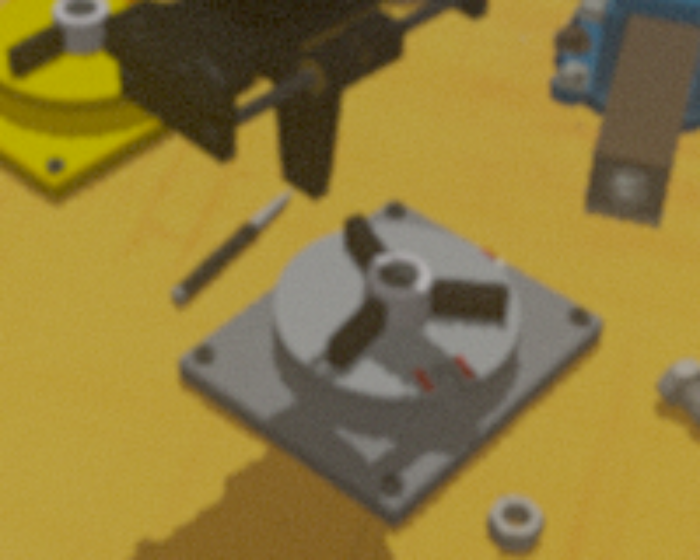

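Run:
```python
from h import *
p=env.read_camera("scene")
C=np.array([575,-29]);
for a in (197.6,77.6,-42.4):
    th=np.radians(a);print(a,((proj(p,[*(C+50*np.array([np.cos(th),np.sin(th)])),58])-[230,150])*3.5).round())
print("finger footprint",[((proj(p,[x,y,46])-[230,150])*3.5).round().tolist() for x,y in((514,-23),(538,-23),(538,-3),(514,-3))])
print("tip now",((proj(p,[526,-13,100])-[230,150])*3.5).round())
```

```text
197.6 [341. 333.]
77.6 [355. 219.]
-42.4 [494. 286.]
finger footprint [[293.0, 336.0], [331.0, 317.0], [308.0, 295.0], [270.0, 313.0]]
tip now [303. 236.]
```

Run:
```python
from h import *
s=st()
p=env.read_camera("scene");w=env.read_camera("wrist")
im=p["pixels"].copy()[150:310,230:430];im=cv2.convertScaleAbs(cv2.resize(im,None,fx=3.5,fy=3.5,interpolation=cv2.INTER_CUBIC),alpha=1.6)
P=s["eef_pos"]
for dz in range(0,90,20):
    q=((proj(p,[P[0],P[1],P[2]+dz])-[230,150])*3.5).astype(int);cv2.circle(im,tuple(q.tolist()),3,(0,255,0),-1)
cv2.imwrite("pics/s3.png",im)
```

```text
t 4.68 tcp [526.4 -13.5 101.9] rot [3.141 0.    1.702] F [-0.  -0.1  0. ] j [-0.15  0.45  1.89  0.    0.8  -0.28] open 0.00
```

View pics/s3.png

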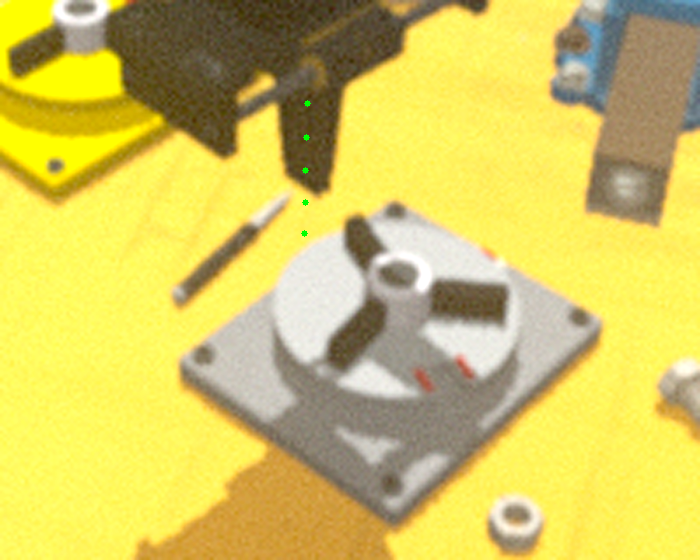

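Run:
```python
from h import *
s=st();P=s["eef_pos"]
p=env.read_camera("top");w=env.read_camera("scene")
for q in(p,w):
    T=np.array(q["world_to_cam"]);print((-T[:3,:3].T@T[:3,3]).round())
im=p["pixels"].copy()[120:260,290:450];im=cv2.convertScaleAbs(cv2.resize(im,None,fx=4.5,fy=4.5,interpolation=cv2.INTER_CUBIC),alpha=1.8)
for dz in range(0,90,20):
    q=((proj(p,[P[0],P[1],P[2]+dz])-[290,120])*4.5).astype(int);cv2.circle(im,tuple(q.tolist()),3,(0,255,0),-1)
cv2.imwrite("pics/t3.png",im)
```

```text
t 4.78 tcp [526.7 -13.8 102.4] rot [3.14  0.    1.702] F [ 0.1  0.4 -1.2] j [-0.15  0.45  1.89  0.    0.8  -0.28] open 0.01
[ 409.   89. 1059.]
[ 156. -498.  644.]
```

View pics/t3.png

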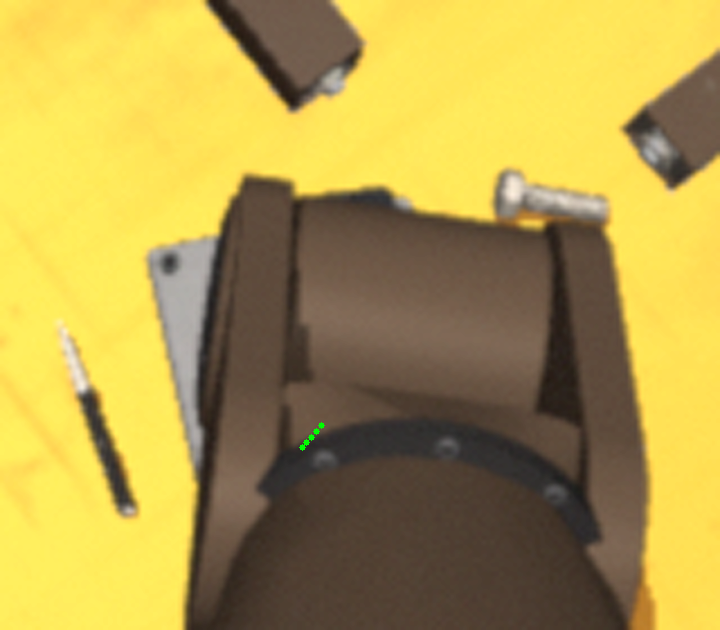

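Run:
```python
from h import *
s=st();P=np.array(s["eef_pos"])
w=env.read_camera("wrist")
T=np.array(w["world_to_cam"])
def pf(Q):
    q=T[:3,:3]@Q+T[:3,3];r=np.arctan2(np.hypot(q[0],q[1]),q[2]);k=np.hypot(q[0],q[1]);return np.array([w["cx"]+f(w)*r*q[0]/k,w["cy"]+f(w)*r*q[1]/k])
im=cv2.convertScaleAbs(cv2.resize(w["pixels"][190:290,250:390],None,fx=5.5,fy=5.5,interpolation=cv2.INTER_CUBIC),alpha=2.2,beta=10)
for dz in range(0,90,20):
    q=pf(P+[0,0,dz]);print(dz,q.round(1));q=((q-[250,190])*5.5).astype(int);cv2.circle(im,tuple(q.tolist()),3,(0,255,0),-1)
cv2.imwrite("pics/w3.png",im)
```

```text
t 4.88 tcp [526.7 -14.  102.3] rot [3.140e+00 1.000e-03 1.701e+00] F [-0.4  0.2 -0.4] j [-0.15  0.45  1.89  0.    0.8  -0.28] open 0.00
0 [320.2 223.5]
20 [320.3 233.9]
40 [320.4 246.3]
60 [320.5 261.5]
80 [320.7 280.5]
```

View pics/w3.png

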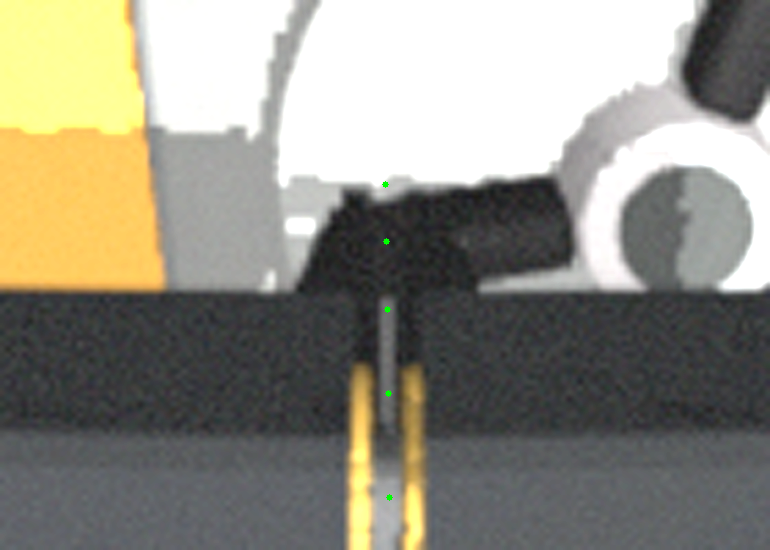

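Both views put the fingertips about 25 mm higher than the reported TCP, so I'll descend in stages and look.

Call:
{"op": "drive_tool", "data": {"increments": [[[0, 0, 0.5], [0, 0, 0]], [[0, 0, 0.4], [0, 0, 0]], [[0, 0, 0.4], [0, 0, 0]], [[0, 0, 0], [0, 0, 0]]]}}

```text
t: 5.27
eef_pos: [525.6, -13.9, 60.8]
tcp_rot: [-3.14, -0.001, 1.701]
ft_force: [-0.2, 0.6, 0.5]
opening: 0.006
```

```bash
cat >> h.py <<'E'
def sc(name,k=1.6):
    s=st();P=s["eef_pos"];p=env.read_camera("scene")
    im=p["pixels"].copy()[170:310,250:430];im=cv2.convertScaleAbs(cv2.resize(im,None,fx=4,fy=4,interpolation=cv2.INTER_CUBIC),alpha=k)
    for dz in range(0,70,20):
        q=((proj(p,[P[0],P[1],P[2]+dz])-[250,170])*4).astype(int);cv2.circle(im,tuple(q.tolist()),2,(0,255,0),-1)
    cv2.imwrite(f"pics/{name}.png",im);return p
E
python3 - <<'E'
from h import *
sc("s4")
E
```

```text
t 5.27 tcp [525.6 -13.9  60.8] rot [-3.140e+00 -1.000e-03  1.701e+00] F [-0.2  0.6  0.5] j [-0.15  0.51  1.92  0.    0.71 -0.28] open 0.01
```

View pics/s4.png

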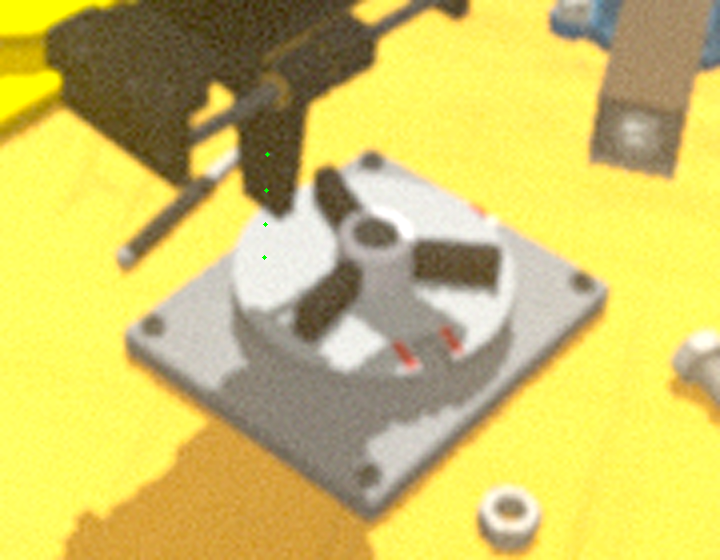

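Call:
{"op": "drive_tool", "data": {"increments": [[[0, 0, 0.25], [0, 0, 0]], [[0, 0, 0.24], [0, 0, 0]], [[0, 0, 0], [0, 0, 0]]]}}

```text
t: 5.57
eef_pos: [526.0, -13.9, 46.4]
tcp_rot: [-3.141, -0.0, 1.701]
ft_force: [-0.3, 0.6, -0.4]
opening: 0.002
```

Call:
{"op": "drive_tool", "data": {"increments": [[[-0.12, -0.02, 0], [0, 0, -0.2]], [[-0.12, -0.02, 0], [0, 0, -0.2]], [[-0.12, -0.02, 0], [0, 0, -0.2]], [[-0.12, -0.02, 0], [0, 0, -0.2]], [[-0.12, -0.02, 0], [0, 0, -0.2]]]}}

```text
t: 5.98
eef_pos: [526.5, -32.7, 47.4]
tcp_rot: [3.141, 0.0, 1.783]
ft_force: [0.2, -0.3, 0.1]
opening: 0.003
```

Run:
```python
from h import *
sc("s5")
```

```text
t 5.98 tcp [526.5 -32.7  47.4] rot [3.141 0.    1.783] F [ 0.2 -0.3  0.1] j [-0.19  0.54  1.93  0.    0.67 -0.4 ] open 0.00
```

View pics/s5.png

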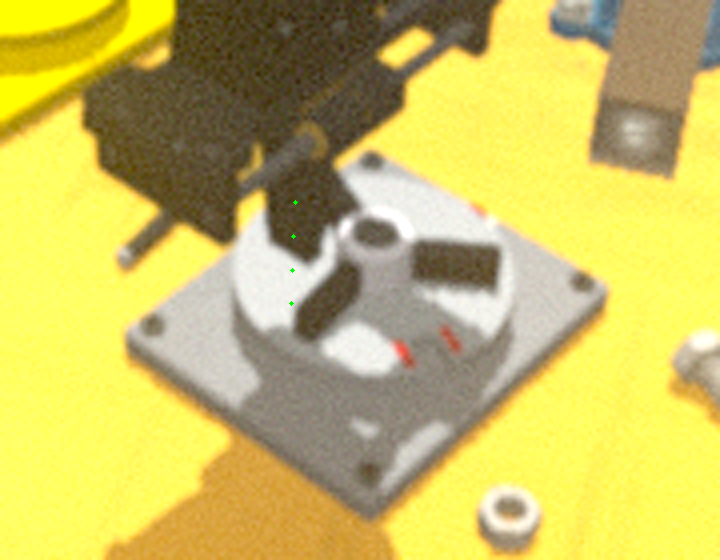

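The stripes have not moved and there is no force, so the tip really is well above the TCP figure (about 28 mm, agreeing in both the scene and wrist rays). I'll back off the way I came, go lower watching the force, and look.

Call:
{"op": "drive_tool", "data": {"increments": [[[0.2, 0.02, 0], [0, 0, 0.3]], [[0.2, 0.02, 0], [0, 0, 0.3]], [[0.2, 0.02, 0], [0, 0, 0.3]], [[0, 0, 0.25], [0, 0, 0]], [[0, 0, 0.25], [0, 0, 0]]]}}

```text
t: 6.45
eef_pos: [525.0, -14.2, 31.9]
tcp_rot: [3.141, 0.0, 1.711]
ft_force: [-0.1, 0.1, -1.0]
opening: 0.003
```

Run:
```python
from h import *
sc("s6")
```

```text
t 6.45 tcp [525.  -14.2  31.9] rot [3.141 0.    1.711] F [-0.1  0.1 -1. ] j [-0.15  0.56  1.95  0.    0.63 -0.29] open 0.00
```

View pics/s6.png

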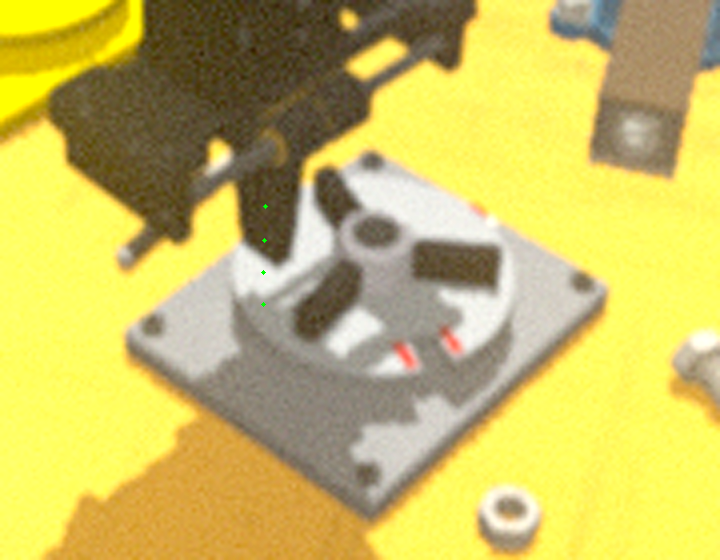

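Call:
{"op": "drive_tool", "data": {"increments": [[[0, 0, 0.2], [0, 0, 0]], [[0, 0, 0.2], [0, 0, 0]], [[0, 0, 0], [0, 0, 0]]]}}

```text
t: 6.75
eef_pos: [524.2, -14.3, 18.9]
tcp_rot: [-3.14, -0.001, 1.71]
ft_force: [0.0, -1.0, -0.2]
opening: 0.009
```

Run:
```python
from h import *
sc("s7")
```

```text
t 6.75 tcp [524.2 -14.3  18.9] rot [-3.14e+00 -1.00e-03  1.71e+00] F [ 0.  -1.  -0.2] j [-0.15  0.58  1.95  0.    0.61 -0.29] open 0.01
```

View pics/s7.png

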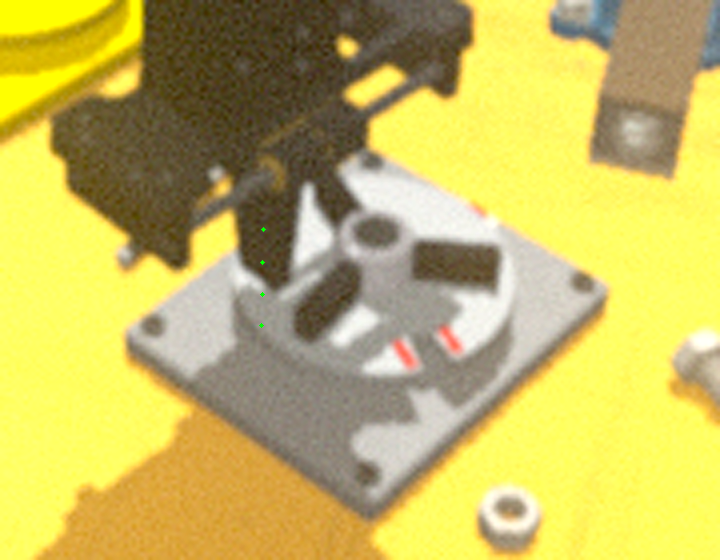

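Call:
{"op": "drive_tool", "data": {"increments": [[[-0.12, 0.04, 0], [0, 0, 0]], [[-0.12, 0.04, 0], [0, 0, 0]], [[-0.12, 0.04, 0], [0, 0, 0]], [[-0.12, -0.023, 0], [0, 0, -1]], [[-0.12, -0.023, 0], [0, 0, -1]]]}}

```text
t: 7.22
eef_pos: [529.9, -31.9, 20.4]
tcp_rot: [3.141, -0.0, 1.873]
ft_force: [-1.9, 3.0, 0.7]
opening: 0.001
```

Call:
{"op": "drive_tool", "data": {"increments": [[[-0.12, -0.023, 0], [0, 0, -1]], [[-0.12, -0.023, 0], [0, 0, -1]], [[-0.12, -0.023, 0], [0, 0, -1]]]}}

```text
t: 7.47
eef_pos: [531.8, -42.7, 20.4]
tcp_rot: [3.142, -0.0, 2.113]
ft_force: [-1.5, 2.7, -0.2]
opening: 0.007
```

```bash
cat >> h.py <<'E'
def fing(C=(575,-29)):
    s=env.state();d=np.array(s["eef_pos"][:2])-C;ph=np.degrees(np.arctan2(d[1],d[0]))%360
    print("rho %.1f phi %.1f rib~ %.1f yaw %.1f (want %.1f)"%(np.hypot(*d),ph,ph+23.1,np.degrees(s["tcp_rot"][2])%360,ph-76.9))
E
python3 - <<'E'
from h import *
sc("s8");fing()
E
```

```text
t 7.47 tcp [531.8 -42.7  20.4] rot [ 3.142 -0.     2.113] F [-1.5  2.7 -0.2] j [-0.2   0.59  1.93  0.    0.62 -0.75] open 0.01
rho 45.2 phi 198.3 rib~ 221.4 yaw 121.4 (want 121.4)
```

View pics/s8.png

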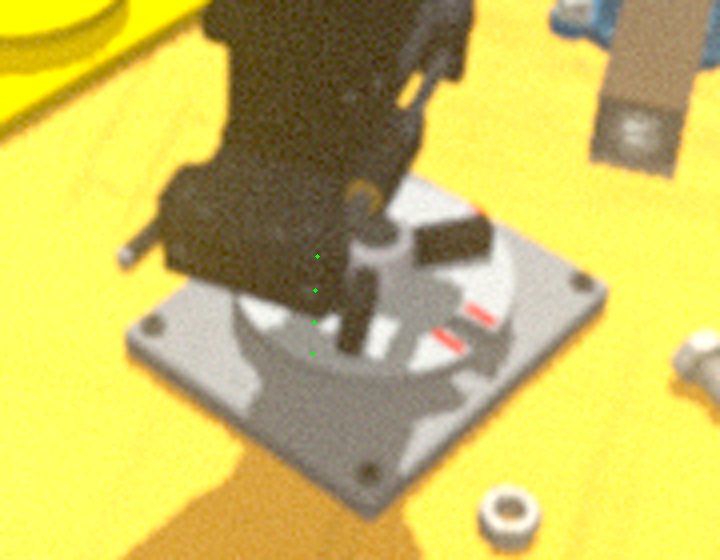

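The push works: force is about 3 N and the stripes moved about 24°. I'll continue round the arc.

Call:
{"op": "drive_tool", "data": {"increments": [[[-0.12, -0.023, 0], [0, 0, -1]], [[-0.12, -0.023, 0], [0, 0, -1]], [[-0.12, -0.023, 0], [0, 0, -1]], [[-0.12, -0.023, 0], [0, 0, -1]], [[-0.12, -0.023, 0], [0, 0, -1]]]}}

```text
t: 7.93
eef_pos: [540.4, -58.5, 20.3]
tcp_rot: [-3.141, -0.001, 2.511]
ft_force: [-1.8, 1.2, 0.2]
opening: 0.003
```

Call:
{"op": "drive_tool", "data": {"increments": [[[-0.12, -0.023, 0], [0, 0, -1]], [[-0.12, -0.023, 0], [0, 0, -1]], [[-0.12, -0.023, 0], [0, 0, -1]], [[-0.12, -0.023, 0], [0, 0, -1]], [[-0.12, -0.023, 0], [0, 0, -1]]]}}

```text
t: 8.35
eef_pos: [554.8, -69.8, 20.3]
tcp_rot: [3.142, -0.001, 2.911]
ft_force: [-2.4, 0.5, 1.2]
opening: 0.005
```

Run:
```python
from h import *
sc("s9");fing()
```

```text
t 8.35 tcp [554.8 -69.8  20.3] rot [ 3.142e+00 -1.000e-03  2.911e+00] F [-2.4  0.5  1.2] j [-0.24  0.61  1.87  0.    0.66 -1.58] open 0.01
rho 45.4 phi 244.7 rib~ 267.8 yaw 167.1 (want 167.8)
```

View pics/s9.png

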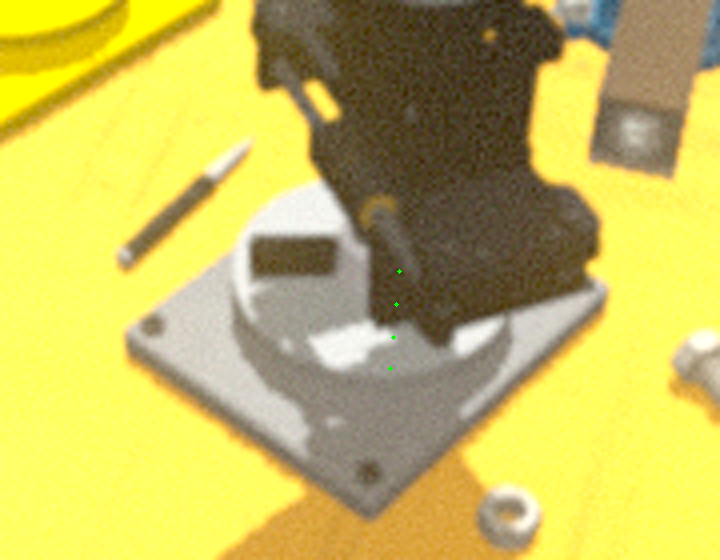

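Call:
{"op": "drive_tool", "data": {"increments": [[[-0.12, -0.023, 0], [0, 0, -1]], [[-0.12, -0.023, 0], [0, 0, -1]], [[-0.12, -0.023, 0], [0, 0, -1]], [[-0.12, -0.023, 0], [0, 0, -1]], [[-0.12, -0.023, 0], [0, 0, -1]]]}}

```text
t: 8.82
eef_pos: [572.5, -74.5, 20.3]
tcp_rot: [3.142, -0.001, -2.973]
ft_force: [-2.7, -1.0, 1.1]
opening: 0.007
```

Call:
{"op": "drive_tool", "data": {"increments": [[[-0.12, -0.023, 0], [0, 0, -1]], [[-0.12, -0.023, 0], [0, 0, -1]], [[-0.12, -0.023, 0], [0, 0, -1]]]}}

```text
t: 9.07
eef_pos: [583.5, -73.9, 20.4]
tcp_rot: [3.142, -0.0, -2.733]
ft_force: [-2.3, -1.1, 1.1]
opening: 0.006
```

Run:
```python
from h import *
p=sc("s10");fing()
w=env.read_camera("wrist");cv2.imwrite("pics/w10.png",w["pixels"])
```

```text
t 9.07 tcp [583.5 -73.9  20.4] rot [ 3.142 -0.    -2.733] F [-2.3 -1.1  1.1] j [-0.24  0.64  1.8  -0.    0.71 -2.22] open 0.01
rho 45.8 phi 281.6 rib~ 304.7 yaw 203.7 (want 204.7)
```

View pics/s10.png

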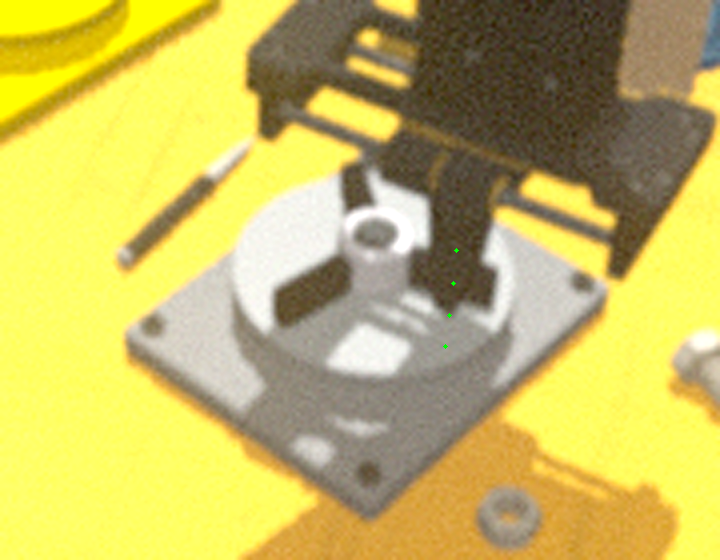

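View pics/w10.png

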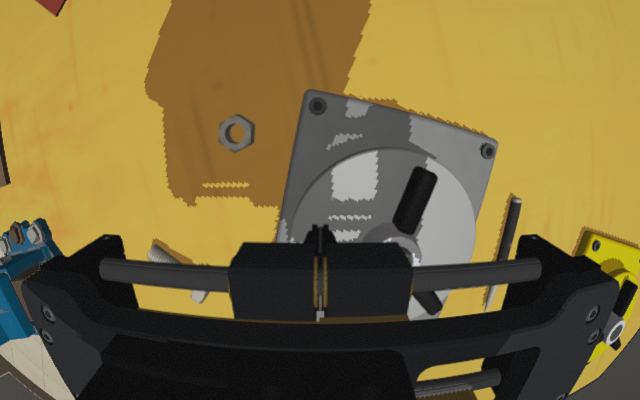

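Run:
```python
from h import *
w=env.read_camera("wrist");im=w["pixels"]
m=(im.max(2)<45).astype(np.uint8);k=np.zeros_like(m);k[160:233,390:442]=m[160:233,390:442]
n,l,s,c=cv2.connectedComponentsWithStats(k)
i=1+np.argmax(s[1:,4]);print(s[i],c[i])
ys,xs=np.where(l==i);P=np.array([unproj(w,(x,y),58,True)[:2] for x,y in zip(xs,ys)],np.float32)
vx,vy,x0,y0=cv2.fitLine(P,cv2.DIST_L2,0,.01,.01).ravel();print(np.degrees(np.arctan2(vy,vx)),x0,y0, np.degrees(np.arctan2(y0+29,x0-575)))
```

```text
[ 393  166   43   67 1604] [413.40710723 199.54800499]
6.0233994 537.296 -34.077545 -172.3302
```

Call:
{"op": "drive_tool", "data": {"increments": [[[-0.06, -0.012, 0], [0, 0, -0.5]], [[-0.06, -0.012, 0], [0, 0, -0.5]], [[0, 0, 0], [0, 0, 0]]]}}

```text
t: 9.47
eef_pos: [587.2, -72.9, 20.3]
tcp_rot: [-3.141, 0.0, -2.656]
ft_force: [-0.4, -1.3, 1.3]
opening: 0.005
```

Call:
{"op": "drive_tool", "data": {"increments": [[[0.25, 0, 0], [0, 0, 0]], [[0.25, 0, -0.3], [0, 0, 0]], [[0, 0, -1], [0, 0, 0]], [[0, 0, -1], [0, 0, 0]], [[0, 0, -1], [0, 0, 0]]]}}

```text
t: 9.88
eef_pos: [572.9, -80.0, 120.8]
tcp_rot: [3.141, -0.0, -2.656]
ft_force: [-0.1, -0.9, -0.0]
opening: 0.006
```

Run:
```python
from h import *
s=st();fing()
w=env.read_camera("wrist");cv2.imwrite("pics/w11.png",w["pixels"])
plan(s,[490,-40,200],1.9)
```

```text
t 9.88 tcp [572.9 -80.  120.8] rot [ 3.141 -0.    -2.656] F [-0.1 -0.9 -0. ] j [-0.25  0.49  1.74  0.    0.91 -2.31] open 0.01
rho 51.1 phi 267.6 rib~ 290.7 yaw 207.8 (want 190.7)
[[[0.08, 0.11, -0.12], [0, 0, np.float64(0.98)]], [[0.09, 0.11, -0.12], [0, 0, np.float64(0.98)]], [[0.1, 0.1, -0.12], [0, 0, np.float64(0.98)]], [[0.11, 0.09, -0.12], [0, 0, np.float64(0.98)]], [[0.11, 0.08, -0.12], [0, 0, np.float64(0.98)]], [[0.12, 0.07, -0.12], [0, 0, np.float64(0.98)]], [[0.12, 0.06, -0.12], [0, 0, np.float64(0.98)]], [[0.13, 0.05, -0.12], [0, 0, np.float64(0.98)]], [[0.13, 0.04, -0.12], [0, 0, np.float64(0.98)]], [[0.14, 0.03, -0.12], [0, 0, np.float64(0.98)]], [[0.14, 0.02, -0.12], [0, 0, np.float64(0.98)]], [[0.14, 0.01, -0.12], [0, 0, np.float64(0.98)]], [[0.14, -0.0, -0.12], [0, 0, np.float64(0.98)]], [[0.14, -0.01, -0.12], [0, 0, np.float64(0.98)]], [[0.14, -0.02, -0.12], [0, 0, np.float64(0.98)]], [[0.14, -0.03, -0.12], [0, 0, np.float64(0.98)]], [[0.13, -0.04, -0.12], [0, 0, np.float64(0.98)]], [[0.13, -0.05, -0.12], [0, 0, np.float64(0.98)]], [[0.12, -0.06, -0.12], [0, 0, np.float64(0.98)]], [[0.12, -0.07, -0.12], [0, 0, np.float64(0.98)]], [[0.11, -0.08, -0.12], [0, 0, np.float64(0.98)]], [[0.11, -0.09, -0.12], [0, 0, np.float64(0.98)]]]
```

View pics/w11.png

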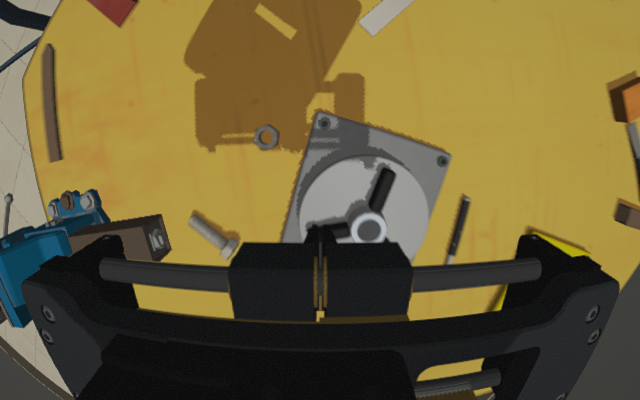

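Call:
{"op": "drive_tool", "data": {"increments": [[[-0.3, 0, -1], [0, 0, 0]], [[-0.8, 0, -1], [0, 0, 0]], [[-1, 0, -0.9], [0, 0, 0]], [[-1, 0, -0.7], [0, 0, 0]], [[-0.5, 0, 0], [0, 0, 0]]]}}

```text
t: 10.35
eef_pos: [672.2, -28.3, 232.7]
tcp_rot: [-3.137, 0.007, -2.655]
ft_force: [-0.2, -0.8, -0.4]
opening: 0.005
```

Run:
```python
from h import *
s=st()
w=env.read_camera("wrist");im=w["pixels"];cv2.imwrite("pics/w12.png",im)
for t in ("wheel","hub_top","notch","key","rib"):
    print(t,[( [round(float(x),1) for x in d["point"]],round(d["score"],2)) for d in env.tip_of(t,w)][:3])
angles(w,(150,60,550,330),True,np.array([575,-29]))
```

```text
t 10.35 tcp [672.2 -28.3 232.7] rot [-3.137  0.007 -2.655] F [-0.2 -0.8 -0.4] j [-0.14  0.52  1.37  0.    1.25 -2.2 ] open 0.00
wheel [([575.5, -27.6, 28.0], 0.75), ([566.9, 273.3, 27.0], 0.66)]
hub_top [([565.0, 273.3, 61.4], 0.69), ([573.3, -27.4, 59.7], 0.68)]
notch [([619.5, 288.5, 27.8], 0.63)]
key [([624.0, 288.5, 26.8], 0.78), ([627.8, -20.6, 24.9], 0.57)]
rib [([525.7, 271.5, 56.5], 0.86), ([532.9, -32.3, 53.7], 0.6)]
[333.  144.2] 39 z 40 [631.  -31.4] r 56.0 ang -2.5
[333.  144.2] 39 z 26 [631.8 -30.4] r 56.8 ang -1.4
[340.  155.8] 136 z 40 [640.  -16.3] r 66.2 ang 11.1
[340.  155.8] 136 z 26 [641.1 -14.7] r 67.7 ang 12.2
[349.8 150.2] 39 z 40 [627.4  -8.7] r 56.2 ang 21.1
[349.8 150.2] 39 z 26 [628.2  -6.9] r 57.6 ang 22.6
[505.3 237.2] 18 z 40 [620.8 276.2] r 308.6 ang 81.5
[505.3 237.2] 18 z 26 [621.3 288.1] r 320.4 ang 81.7
[515.  240.5] 16 z 40 [616.6 298.7] r 330.3 ang 82.8
[515.  240.5] 16 z 26 [616.9 311.3] r 342.9 ang 83.0
[499.6 246.4] 30 z 40 [638.1 276.6] r 312.0 ang 78.3
[499.6 246.4] 30 z 26 [639.2 288.5] r 323.9 ang 78.6
```

View pics/w12.png

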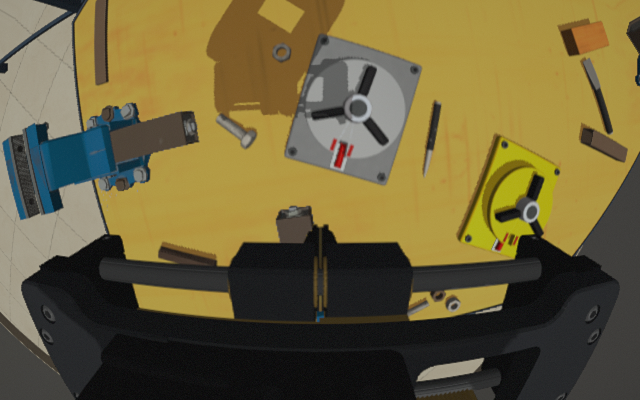

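Run:
```python
from h import *
w=env.read_camera("wrist");im=w["pixels"]
cv2.imwrite("pics/crop13.png",cv2.resize(im[60:190,280:430],None,fx=5,fy=4.6,interpolation=cv2.INTER_CUBIC))
```

```text
(no output)
```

View pics/crop13.png

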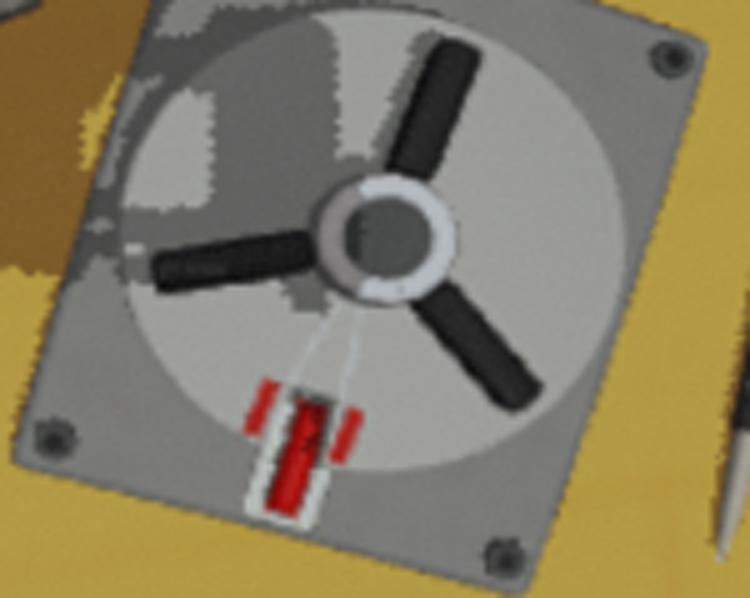

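The notch stands at about 9.3° and the key at 12.2°, so the notch is roughly 2.7 mm short. I'll retrace to the rib and push about 2.6° further.

Call:
{"op": "drive_tool", "data": {"increments": [[[0.5, 0, 0], [0, 0, 0]], [[1, 0, 0.7], [0, 0, 0]], [[1, 0, 0.9], [0, 0, 0]], [[0.8, 0, 1], [0, 0, 0]], [[0.3, 0, 1], [0, 0, 0]]]}}

```text
t: 11.12
eef_pos: [570.7, -81.1, 118.8]
tcp_rot: [-3.142, -0.0, -2.656]
ft_force: [1.6, 0.2, -0.4]
opening: 0.009
```

Call:
{"op": "drive_tool", "data": {"increments": [[[0, 0, 1], [0, 0, 0]], [[0, 0, 1], [0, 0, 0]], [[0, 0, 0.8], [0, 0, 0]], [[0, 0, 0.5], [0, 0, 0]]]}}

```text
t: 11.45
eef_pos: [572.2, -80.1, 17.9]
tcp_rot: [3.14, -0.002, -2.655]
ft_force: [-0.5, 0.2, -0.4]
opening: 0.008
```

Run:
```python
from h import *
sc("s14");fing()
```

```text
t 11.45 tcp [572.2 -80.1  17.9] rot [ 3.140e+00 -2.000e-03 -2.655e+00] F [-0.5  0.2 -0.4] j [-0.25  0.64  1.82  0.    0.69 -2.31] open 0.01
rho 50.9 phi 265.9 rib~ 289.0 yaw 207.9 (want 189.0)
```

View pics/s14.png

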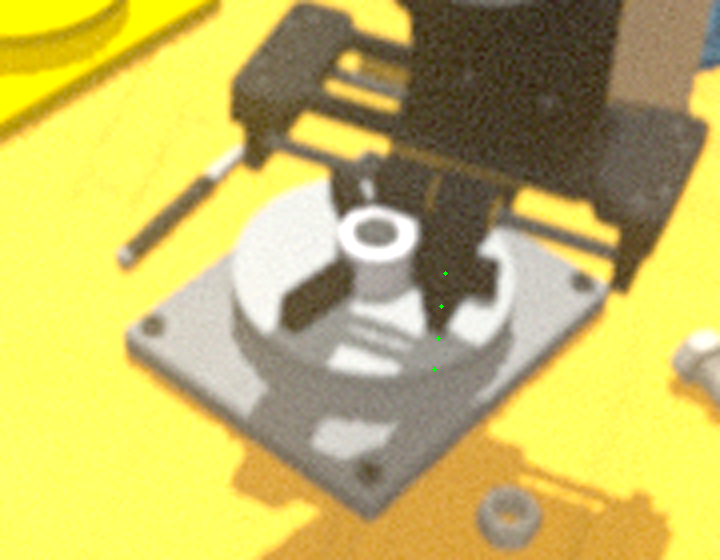

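Call:
{"op": "drive_tool", "data": {"increments": [[[-0.2, 0, 0], [0, 0, 0]], [[-0.2, 0, 0], [0, 0, 0]], [[-0.1, 0, 0], [0, 0, 0]], [[-0.066, -0.013, 0], [0, 0, -0.55]], [[0, 0, 0], [0, 0, 0]]]}}

```text
t: 11.92
eef_pos: [590.1, -72.1, 21.5]
tcp_rot: [-3.14, 0.001, -2.607]
ft_force: [-1.0, -1.1, -0.3]
opening: 0.005
```

Call:
{"op": "drive_tool", "data": {"increments": [[[0.25, 0, 0], [0, 0, 0]], [[0.25, 0, -0.3], [0, 0, 0]], [[0, 0, -1], [0, 0, 0]], [[0, 0, -1], [0, 0, 0]], [[0, 0, -1], [0, 0, 0]]]}}

```text
t: 12.33
eef_pos: [575.2, -80.1, 121.2]
tcp_rot: [3.141, -0.0, -2.611]
ft_force: [0.2, -0.7, 0.7]
opening: 0.003
```

Call:
{"op": "drive_tool", "data": {"increments": [[[-0.3, 0, -1], [0, 0, 0]], [[-0.8, 0, -1], [0, 0, 0]], [[-1, 0, -0.9], [0, 0, 0]], [[-1, 0, -0.7], [0, 0, 0]], [[-0.5, 0, 0], [0, 0, 0]]]}}

```text
t: 12.75
eef_pos: [672.0, -24.1, 233.4]
tcp_rot: [-3.137, 0.007, -2.61]
ft_force: [-0.1, -0.5, 0.2]
opening: 0.004
```

Run:
```python
from h import *
s=st()
w=env.read_camera("wrist");im=w["pixels"]
angles(w,(300,100,400,200),True,np.array([575,-29]))
cv2.imwrite("pics/crop15.png",cv2.resize(im[60:190,280:430],None,fx=5,fy=4.6,interpolation=cv2.INTER_CUBIC))
plan(s,[575,-29,130],-2.655+2*np.pi-0.0)
```

```text
t 12.75 tcp [672.  -24.1 233.4] rot [-3.137  0.007 -2.61 ] F [-0.1 -0.5  0.2] j [-0.13  0.52  1.37  0.    1.25 -2.24] open 0.00
[333.9 144.9] 39 z 40 [631.2 -27.6] r 56.2 ang 1.5
[333.9 144.9] 39 z 26 [632.  -26.4] r 57.1 ang 2.6
[338.3 154.9] 144 z 40 [639.4 -16.1] r 65.7 ang 11.3
[338.3 154.9] 144 z 26 [640.5 -14.5] r 67.1 ang 12.4
[350.9 150.7] 41 z 40 [626.3  -5. ] r 56.7 ang 25.1
[350.9 150.7] 41 z 26 [627.  -3.] r 58.1 ang 26.5
[[[0.57, 0.3, 0.69], [0, 0, np.float64(0.11)]], [[0.58, 0.29, 0.69], [0, 0, np.float64(0.11)]], [[0.58, 0.29, 0.69], [0, 0, np.float64(0.11)]], [[0.58, 0.28, 0.69], [0, 0, np.float64(0.11)]], [[0.58, 0.28, 0.69], [0, 0, np.float64(0.11)]]]
```

View pics/crop15.png

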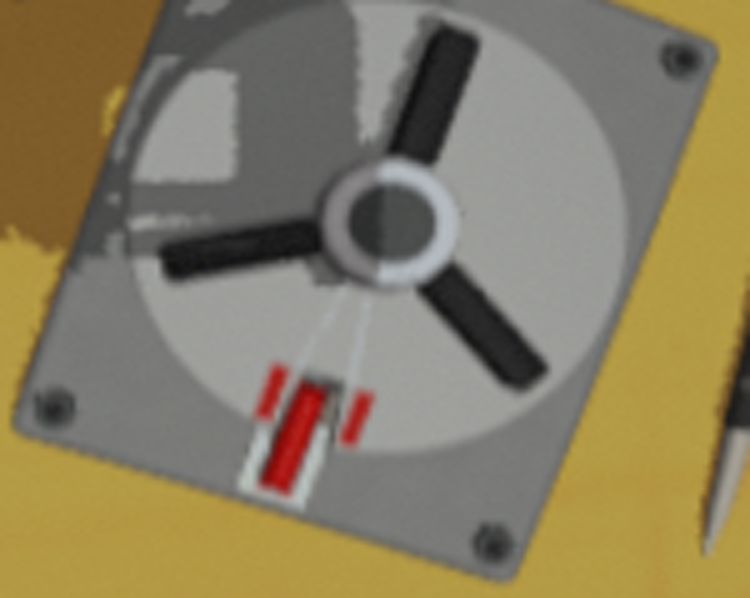

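Notch 13.3°, key 12.4°: under 1 mm off, within the 2.5 mm play. Now I'll move over the hub.

Run:
```python
from h import *
s=dict(eef_pos=[671.5,-25,233.2],tcp_rot=[0,0,-2.61])
plan(s,[575,-29,80],-2.61,7)
```

```text
[[[0.41, 0.22, 0.73], [0, 0, -0.0]], [[0.41, 0.22, 0.73], [0, 0, -0.0]], [[0.41, 0.22, 0.73], [0, 0, -0.0]], [[0.41, 0.22, 0.73], [0, 0, -0.0]], [[0.41, 0.22, 0.73], [0, 0, -0.0]], [[0.41, 0.22, 0.73], [0, 0, -0.0]], [[0.41, 0.22, 0.73], [0, 0, -0.0]]]
```

Call:
{"op": "drive_tool", "data": {"increments": [[[0.41, 0.22, 0.73], [0, 0, 0]], [[0.41, 0.22, 0.73], [0, 0, 0]], [[0.41, 0.22, 0.73], [0, 0, 0]], [[0.41, 0.22, 0.73], [0, 0, 0]], [[0.41, 0.22, 0.73], [0, 0, 0]]]}}

```text
t: 13.22
eef_pos: [597.7, -28.2, 117.5]
tcp_rot: [-3.142, 0.0, -2.611]
ft_force: [1.0, 0.5, 0.2]
opening: 0.002
```

Call:
{"op": "drive_tool", "data": {"increments": [[[0.41, 0.22, 0.73], [0, 0, 0]], [[0.41, 0.22, 0.73], [0, 0, 0]], [[0, 0, 0.5], [0, 0, 0]], [[0, 0, 0], [0, 0, 0]]]}}

```text
t: 13.55
eef_pos: [568.9, -29.1, 57.1]
tcp_rot: [3.139, -0.003, -2.611]
ft_force: [-0.2, 0.2, 0.1]
opening: 0.004
```

Run:
```python
from h import *
sc("s16")
```

```text
t 13.55 tcp [568.9 -29.1  57.1] rot [ 3.139e+00 -3.000e-03 -2.611e+00] F [-0.2  0.2  0.1] j [-0.17  0.57  1.82  0.    0.76 -2.27] open 0.00
```

View pics/s16.png

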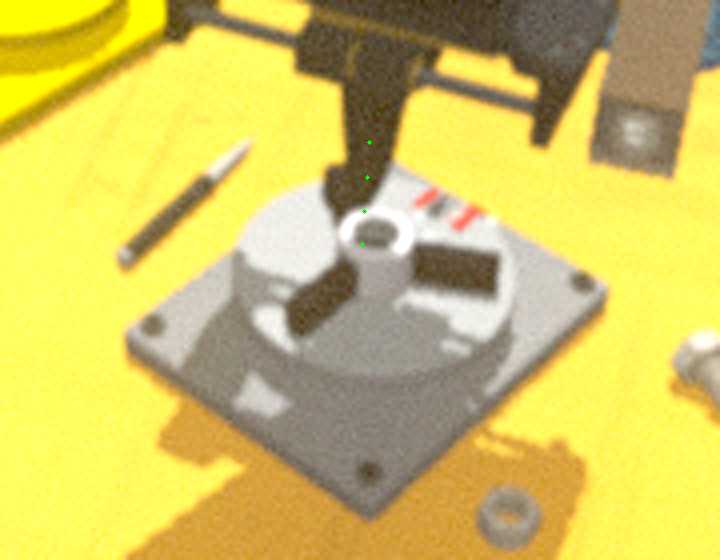

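Call:
{"op": "drive_tool", "data": {"increments": [[[-0.17, -0.1, 0], [0, 0, 0]], [[0, 0, 0.25], [0, 0, 0]], [[0, 0, 0.2], [0, 0, 0]], [[0, 0, 0], [0, 0, 0]]]}}

```text
t: 13.93
eef_pos: [577.3, -28.8, 44.6]
tcp_rot: [3.141, -0.001, -2.61]
ft_force: [-0.6, 0.1, 0.5]
opening: 0.009
```

Call:
{"op": "drive_tool", "data": {"increments": [[[0, 0, 0.07], [0, 0, 0]], [[0, 0, 0.07], [0, 0, 0]], [[0, 0, 0.07], [0, 0, 0]]]}}

```text
t: 14.18
eef_pos: [577.6, -28.8, 39.1]
tcp_rot: [-3.142, 0.0, -2.609]
ft_force: [-0.7, 0.1, 1.6]
opening: 0.001
```

Run:
```python
from h import *
sc("s17")
```

```text
t 14.18 tcp [577.6 -28.8  39.1] rot [-3.142  0.    -2.609] F [-0.7  0.1  1.6] j [-0.16  0.6   1.81  0.    0.73 -2.27] open 0.00
```

View pics/s17.png

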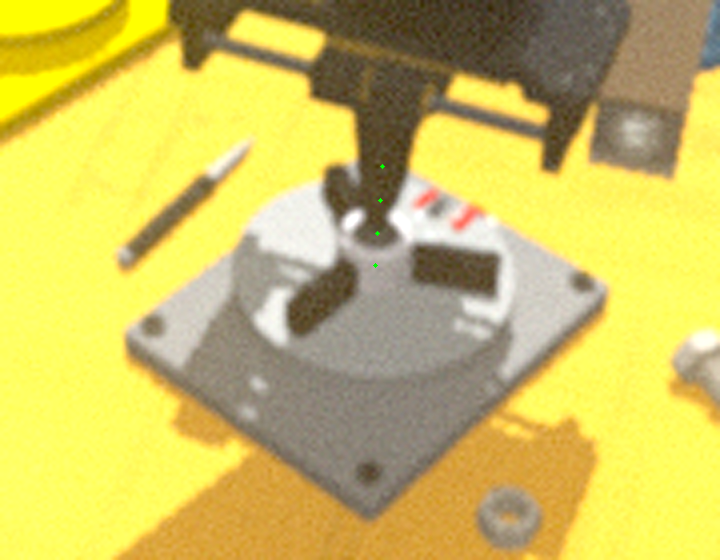

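Call:
{"op": "drive_tool", "data": {"increments": [[[0, 0, 0.05], [0, 0, 0]], [[0, 0, 0.05], [0, 0, 0]], [[0, 0, 0], [0, 0, 0]]]}}

```text
t: 14.48
eef_pos: [577.4, -28.8, 35.9]
tcp_rot: [3.141, -0.0, -2.61]
ft_force: [0.5, -0.1, 0.7]
opening: 0.006
```

Call:
{"op": "drive_tool", "data": {"increments": [[[0, 0, 0.05], [0, 0, 0]], [[0, 0, 0.05], [0, 0, 0]], [[0, 0, 0], [0, 0, 0]]]}}

```text
t: 14.73
eef_pos: [577.4, -28.8, 32.8]
tcp_rot: [3.141, -0.0, -2.61]
ft_force: [-1.1, 0.5, 0.1]
opening: 0.005
```

Call:
{"op": "drive_tool", "data": {"increments": [[[0, 0, 0.05], [0, 0, 0]], [[0, 0, 0], [0, 0, 0]]]}}

```text
t: 14.9
eef_pos: [577.5, -28.8, 31.4]
tcp_rot: [3.141, -0.0, -2.61]
ft_force: [-0.1, 1.7, -0.1]
opening: 0.005
```

Call:
{"op": "drive_tool", "data": {"increments": [[[0, 0, 0.05], [0, 0, 0]], [[0, 0, 0.05], [0, 0, 0]], [[0, 0, 0], [0, 0, 0]]]}}

```text
t: 15.15
eef_pos: [577.6, -28.8, 28.5]
tcp_rot: [3.142, 0.0, -2.61]
ft_force: [0.1, 0.4, -0.2]
opening: 0.001
```

Call:
{"op": "drive_tool", "data": {"increments": [[[0, 0, 0.05], [0, 0, 0]], [[0, 0, 0], [0, 0, 0]]]}}

```text
t: 15.32
eef_pos: [577.6, -28.8, 27.2]
tcp_rot: [-3.141, 0.0, -2.61]
ft_force: [0.7, -0.2, 1.6]
opening: 0.005
```

Call:
{"op": "drive_tool", "data": {"increments": [[[0, 0, 0.05], [0, 0, 0]], [[0, 0, 0], [0, 0, 0]]]}}

```text
t: 15.48
eef_pos: [577.6, -28.8, 25.6]
tcp_rot: [-3.141, 0.0, -2.61]
ft_force: [0.2, 0.5, 2.6]
opening: 0.007
```

Run:
```python
from h import *
sc("s18")
```

```text
t 15.48 tcp [577.6 -28.8  25.6] rot [-3.141  0.    -2.61 ] F [0.2 0.5 2.6] j [-0.16  0.62  1.82  0.    0.7  -2.27] open 0.01
```

View pics/s18.png

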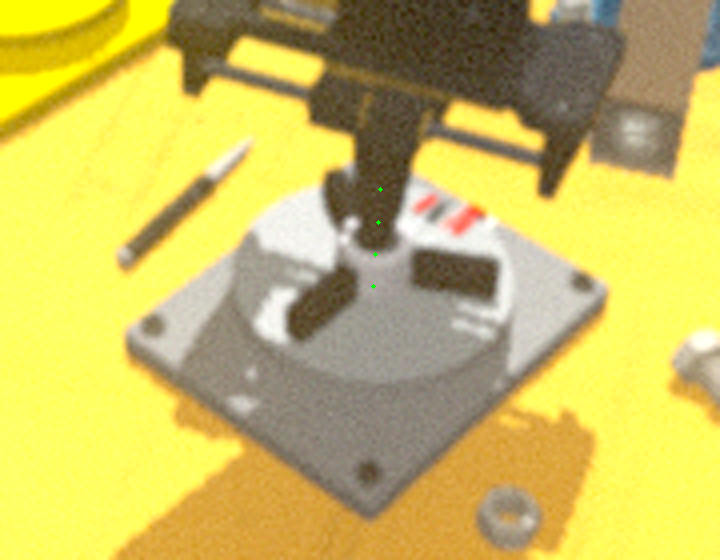

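Call:
{"op": "drive_tool", "data": {"increments": [[[0, 0, 0.05], [0, 0, 0]], [[0, 0, 0], [0, 0, 0]]]}}

```text
t: 15.7
eef_pos: [577.6, -28.8, 24.1]
tcp_rot: [-3.142, 0.0, -2.61]
ft_force: [-1.3, 0.3, 2.2]
opening: 0.008
```

Call:
{"op": "drive_tool", "data": {"increments": [[[0, 0, 0.05], [0, 0, 0]], [[0, 0, 0], [0, 0, 0]]]}}

```text
t: 15.87
eef_pos: [577.6, -28.8, 22.5]
tcp_rot: [-3.142, 0.0, -2.61]
ft_force: [-1.4, 0.6, 2.5]
opening: 0.005
```

Call:
{"op": "drive_tool", "data": {"increments": [[[0, 0, 0.05], [0, 0, 0]], [[0, 0, 0], [0, 0, 0]]]}}

```text
t: 16.03
eef_pos: [577.6, -28.8, 21.0]
tcp_rot: [3.142, 0.0, -2.61]
ft_force: [-0.6, 0.4, 3.3]
opening: 0.006
```

Run:
```python
from h import *
p=sc("s19",2.0)
for t in("hub_top","notch","wheel"): print(t,[( [round(float(x),1) for x in d["point"]],round(d["score"],2)) for d in env.tip_of(t,p)][:2])
```

```text
t 16.03 tcp [577.6 -28.8  21. ] rot [ 3.142  0.    -2.61 ] F [-0.6  0.4  3.3] j [-0.16  0.63  1.82  0.    0.69 -2.27] open 0.01
hub_top [([576.5, -31.1, 54.1], 0.97), ([567.7, 274.7, 62.9], 0.94)]
notch [([632.1, -16.3, 21.0], 0.72), ([622.9, 284.6, 31.3], 0.65)]
wheel [([576.9, -26.0, 21.9], 0.79), ([565.4, 279.0, 24.6], 0.74)]
```

View pics/s19.png

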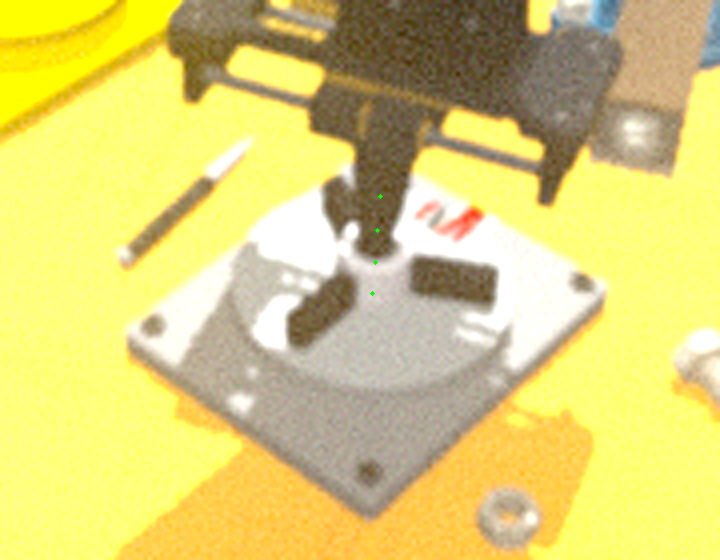

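The wheel is going down (networks read hub 54 and notch 21), so I'll keep going until the force shows the stop.

Call:
{"op": "drive_tool", "data": {"increments": [[[0, 0, 0.05], [0, 0, 0]], [[0, 0, 0], [0, 0, 0]]]}}

```text
t: 16.4
eef_pos: [577.6, -28.8, 19.5]
tcp_rot: [-3.142, 0.0, -2.61]
ft_force: [0.4, -1.6, 1.9]
opening: 0.004
```

Call:
{"op": "drive_tool", "data": {"increments": [[[0, 0, 0.04], [0, 0, 0]], [[0, 0, 0], [0, 0, 0]]]}}

```text
t: 16.57
eef_pos: [577.6, -28.8, 18.6]
tcp_rot: [-3.141, 0.0, -2.61]
ft_force: [0.4, -0.5, 6.6]
opening: 0.002
```

Call:
{"op": "drive_tool", "data": {"increments": [[[0, 0, 0.03], [0, 0, 0]], [[0, 0, 0], [0, 0, 0]]]}}

```text
t: 16.73
eef_pos: [577.8, -28.9, 18.5]
tcp_rot: [-3.141, 0.001, -2.61]
ft_force: [-2.2, 1.0, 14.9]
opening: 0.006
```

The force rises to 15 N with no further travel, about 10 mm below first contact: this is the stop. I'll lift straight off and check.

Call:
{"op": "drive_tool", "data": {"increments": [[[0, 0, -0.2], [0, 0, 0]], [[0, 0, -0.6], [0, 0, 0]], [[0, 0, -1], [0, 0, 0]], [[0, 0, -1], [0, 0, 0]], [[-0.5, 0, -1], [0, 0, 0]]]}}

```text
t: 17.15
eef_pos: [588.6, -21.8, 132.4]
tcp_rot: [3.14, -0.002, -2.61]
ft_force: [0.5, -0.9, -0.3]
opening: 0.005
```

Call:
{"op": "drive_tool", "data": {"increments": [[[-1, 0, -1], [0, 0, 0]], [[-1, 0, -1], [0, 0, 0]], [[-1, 0, -1], [0, 0, 0]], [[0, 0, 0], [0, 0, 0]]]}}

```text
t: 17.48
eef_pos: [671.5, 25.8, 225.5]
tcp_rot: [-3.137, 0.008, -2.608]
ft_force: [1.5, -0.2, -0.1]
opening: 0.004
```

Run:
```python
from h import *
s=st()
w=env.read_camera("wrist");p=env.read_camera("scene")
for n,q in(("w",w),("s",p)):
    for t in ("wheel","hub_top","notch","key","nut_a","bolt_a","punch_a"):
        print(n,t,[( [round(float(x),1) for x in d["point"]],round(d["score"],2)) for d in env.tip_of(t,q)][:2])
angles(w,(250,60,450,230),True,np.array([575,-29]),30)
a=cv2.resize(w["pixels"],(400,250));im=w["pixels"]
cv2.imwrite("pics/w20.png",im)
cv2.imwrite("pics/s20.png",cv2.convertScaleAbs(cv2.resize(p["pixels"][170:310,250:430],None,fx=4,fy=4,interpolation=cv2.INTER_CUBIC),alpha=1.4))
```

```text
t 17.48 tcp [671.5  25.8 225.5] rot [-3.137  0.008 -2.608] F [ 1.5 -0.2 -0.1] j [-0.06  0.52  1.38  0.    1.23 -2.16] open 0.00
w wheel [([564.3, 269.7, 28.2], 0.84), ([557.8, 89.5, 0.3], 0.38)]
w hub_top [([564.5, 274.5, 63.0], 0.73), ([572.0, -27.6, 50.0], 0.61)]
w notch [([628.3, -20.4, 18.6], 0.92), ([619.1, 290.4, 24.2], 0.6)]
w key [([622.6, 287.6, 24.3], 0.71), ([631.3, -20.4, 27.3], 0.63)]
w nut_a [([553.4, -154.9, -1.7], 0.52)]
w bolt_a [([673.9, -162.1, 3.1], 0.58)]
w punch_a [([558.9, 91.3, 1.6], 0.8)]
s wheel [([577.7, -26.7, 14.5], 0.9), ([566.0, 275.6, 26.0], 0.58)]
s hub_top [([575.6, -31.0, 53.6], 0.75), ([566.9, 272.5, 61.9], 0.68)]
s notch [([632.5, -16.6, 16.6], 0.77), ([621.5, 288.3, 28.1], 0.62)]
s key [([632.6, -15.8, 27.6], 0.97), ([621.9, 282.8, 29.4], 0.96)]
s nut_a [([550.2, -154.0, -0.8], 0.74)]
s bolt_a [([675.0, -158.0, 4.7], 0.72)]
s punch_a [([556.0, 88.1, -1.6], 0.72), ([629.6, -16.8, 17.4], 0.62)]
[300.2 124. ] 36 z 30 [629.7 -28.8] r 54.7 ang 0.3
[300.2 124. ] 36 z 26 [629.9 -28.9] r 54.9 ang 0.1
[306.  135.1] 160 z 30 [638.5 -15.1] r 65.0 ang 12.4
[306.  135.1] 160 z 26 [638.8 -15.1] r 65.3 ang 12.3
[317.3 129.4] 40 z 30 [624.8  -6.2] r 54.7 ang 24.6
[317.3 129.4] 40 z 26 [624.9  -6.2] r 54.9 ang 24.5
```

View pics/w20.png

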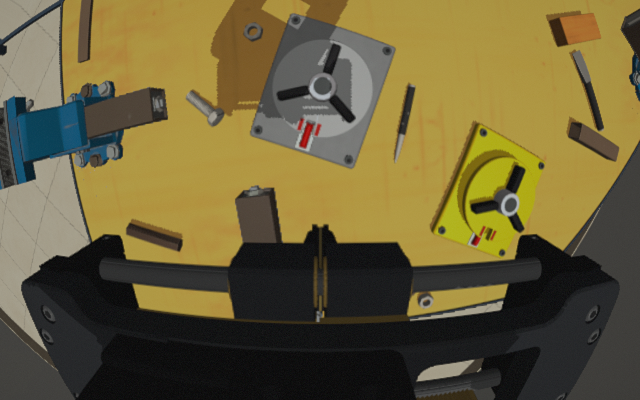

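View pics/s20.png

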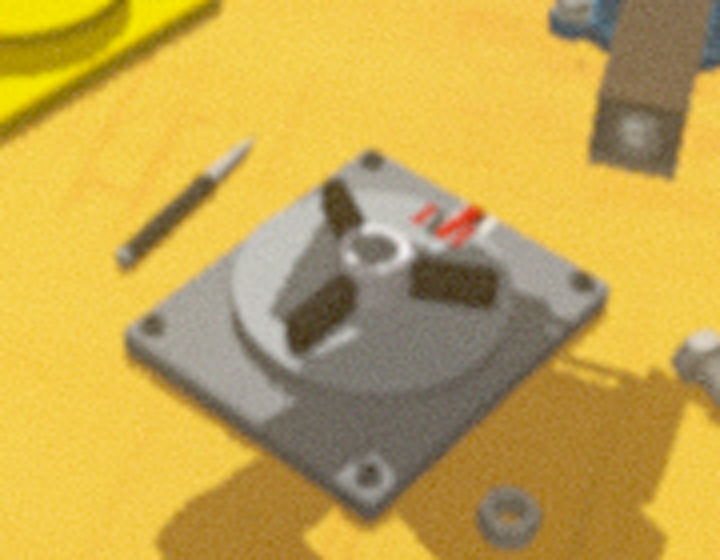

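The wheel sits low over the key. In the wrist view the stripes at (300,124) and (317,129) lie either side of the key at (306,135), 12.4° for both. The nut, bolt and punch are where they were, and the gripper is clear. Handing in.

Run:
```python
from cell import env
print(env.job_done())
```

```text
the job is handed in; nothing more can be done
None
```

I turned the grey wheel about 115° counter-clockwise by pushing one rib with closed fingers, then pressed the hub down and handed the job in. It took 17.5 s; the hand-in gives no verdict.

- **Turning:** The push took about 3 N. After a first look I nudged the wheel a further few degrees to line up the notch.
- **Seating:** The wheel went down about 10 mm at roughly 2–7 N and then stopped firmly at about 15 N. I lifted straight off, and the gripper ended well clear.
- **Last checks:** The notch is at 12.4° and the key at 12.3–12.4°. The networks put the hub top at 50–54 mm (52 expected when seated) and the disc's underside at 15–19 mm (18 expected). The nut, bolt and punch are within about 4 mm of their first readings, which is network noise.
- **Disagreements:**
  - The fingertips are about 28–34 mm higher than the reported TCP. My first push passed above the rib without touching it, so I went lower, checking pictures and force.
  - The force while pressing mostly read 2–3 N, less than the 5–6 N stated, though the travel and the hard stop both show it fully home.

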